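# Pack the analyser in its transport tray and lock it with the rod

### The arm

A 6-joint arm with a two-finger parallel gripper is mounted at the origin on the work surface. World frame = base frame: x ahead of the robot, y to its left, z up, the work surface at z = 0. Lengths are in mm, angles in rad, forces in N, time in s.
With the tool pointing down it reaches from about 200 to 875 mm from the base axis. Payload 3.4 kg.
Tool frame: the origin (TCP) lies between the finger pads; the fingertips stand 17 mm ahead of it and the grasp point (between the pads) lies 2 mm behind it; z points along the fingers, y is the line along which they close (so a half turn about z gives the same grasp; the last joint's range is limited). The gripper opens to 94 mm and grips with 3 to 60 N. Pads are 16 mm wide; open, the fingers measure 119 mm over their backs; the gripper's body (75 mm by 177 mm) begins 78 mm behind the grasp point.
Start: joints at [1.012, 0.276, 1.505, -0, 1.361, -0.121], TCP at [243.791, 520.797, 222.493] pointing down, gripper open.
Joint ranges: [-2.89, 2.89], [-0.75, 2.08], [0.22, 2.7], [-1.18, 4.32], [0.11, 2.71], [-2.7, 2.7]. Speed limits (rad/s): [2.57, 2.57, 3.14, 3.14, 3.14, 3.14].

### API

Orientations are given as a 3x3 rotation matrix whose columns are the frame's x, y, z axes.
In Python, from cell import env gives the robot as it stands. The module is installed in compiled form; this text tells all that it offers.
- The arm moves only by the tool jog_arm, never from a script. Its argument "commands" is a list of rows, each a list of 7 numbers: the closure, from 0 (fully open) to 1 (shut), then the shift along the tool's x, y, z in cm, then the turn, a rotation vector about the tool's x, y, z in rad. A call has 1 to 12 rows; each row shifts and turns the commanded pose from where the row before left it, along the tool's axes as they then stand; what a row does not reach is not made up. A row lasts 1/12 s, in which the tool goes at most 41.7 mm and 7.16 degrees, less where a joint would pass 70% of its speed; a pose out of reach is approached as far as the arm can. A call with a gripper value outside its range is refused whole. The fingers move at their own pace and stop on an object; "grip_force" is the grip in N (left out, the last holds). Time passes only in rows, so rows that do not move let the fingers close. It gives the time, the measured TCP pose, the force, the opening and the grip force at its end, in the units of the state.
- env.get_state(): the state, without advancing time (a new reading comes with each control period).
- env.capture(name): name is "scene" or "top"; returns a dict with "frame" (400x640x3 uint8, blue, green, red), "fx", "fy", "cx", "cy" (pixels), "R" (3x3) and "t" (3): a world point X has camera coordinates R X + t. Camera axes: x right, y down, z forward; pixel columns grow to the right and rows downward; lengths in mm; the calibration is good to about 2 mm. A picture is of the moment at which its call begins. There is no depth.
- env.finish_job(): hands the job in; it is judged then, once.
Trained networks look in a picture, given as the dict that the camera call returned (one of the last four; its "shot" number tells which), for a name from the list of things; names that differ only in an ending like _2 or _b are one class to them, and where a whole thing is asked for, a point or a joint stands for the part that bears it (a point fixed in the world has none). Each returns a list of dicts, best first, with "p" (0 to 1); they miss things now and then, are a little off and sometimes report something else, mostly with a low value. They report only what shows in the picture. A call takes as long as a camera call.
- env.boxes_of(query, picture): "point" ([x, y, z] in mm, in world coordinates, good to about 4 mm: the middle of the surface that is visible of it).
- env.cut_out(query, picture): "pixels" (400x640 bool, what is visible of it).
The state is a dict: "clock": time; "qpos": joint angles; "qd": joint speeds; "joint_torque": joint torques, N m; "tool_pos": TCP position; "ee_rot": TCP orientation; "wrist_force": force on the tool from outside, world axes, zero at the start; "wrist_torque": the same for the moment, N m; "opening": opening from 0.0 (shut) to 1.0 (fully open); "finger_force": force on a finger pad.
Only numpy, scipy, OpenCV 4.12 (cv2) and the standard library are available. Lean on these libraries where they do the work, as an engineer would, in place of code of your own. Each camera call takes 0.05 s, during which the arm holds its last target. There are 200 camera calls.

### The job

Press the hand-held analyser down into its matching cutout in the foam of the transport tray, until it sits level on the bottom of the cutout. Then take the locking rod from its rest and slide it, pointed end first, through all three metal eyes in turn, entering from the side nearest the rod rest, until its collar is up against the first eye, and let go. Do not knock over or push away the bottle, canister and jar standing nearby.

Things in the scene. Friction and masses are not known exactly. Their poses are not given: they have to be found in the camera images.
- tray: Fixed white tray with grey foam, 200 (x) x 160 (y) mm, z up; origin: centre of the underside, on the table. Rim 30 mm, foam top 34 mm high. A flat black battery is already packed in the +y half (leave it). Three upright metal eye plates stand in a row along y at x = -45, y = +60, 0, -60 mm, each 30 mm wide (x), 10 mm thick (y), top 90 mm above the table, with a 16 mm hole along y.
- cutout (a point): Centre, on the floor, of the wide part of the foam cutout; axes as the tray's. Floor 15 mm below the foam top, 19 mm above the table. Wide part 105 (x) x 63 (y) mm; from it a narrow part, 41 mm wide (y), runs 40 mm on toward -x, under the eyes. The analyser fits one way, nose to -x, with 2.5 mm play each side; seated, meter_center is 22 mm above this point.
- eye1 (a point): Centre of the hole in the first eye plate, which the rod enters first (tray +y side, nearest the rod rest); axes as the tray's, the hole runs along y. Hole 16 mm in diameter, 10 mm deep (this point is half-way), 74 mm above the table, 2 mm chamfers.
- eye2 (a point): Same for the middle eye, 60 mm further along the tray's -y.
- eye3 (a point): Same for the last eye, another 60 mm along -y.
- meter_center (a point): Centre (half-way up) of the main block of the loose white analyser with dark screen, lying flat, 0.24-0.42 kg. Block 100 (x) x 58 (y) x 44 mm high; a nose 36 mm wide, equally high, stands out 40 mm from its -x end. z up. Grasp the block across its 58 mm width, near the top: seated, only the top 29 mm stands above the foam. The rod then passes over the nose with 5 mm to spare.
- rest: Fixed grey rest for the rod: base 150 x 50 x 6 mm with two notched posts 38 mm high, 25 and 120 mm along x from the origin, and a 21 mm high step under the front of the handle. x runs along the rod toward its pointed end; origin on the table, under the front face of the resting rod's collar. Lift the rod straight up out of it.
- rod_handle (a point): Centre of the black square handle (22 x 22 mm, 50 long; y and z are square to its flats) of the loose rod, 200 long, 0.1 kg. x: from handle to point. Collar (26 mm across, 5 thick): front face 30 mm ahead of here; then a 12 mm shaft, 145 long, its last 12 tapered. In the rest: level, axis 32 mm above the table, handle flats upright, all but its front 12 mm free. Home (collar on eye 1): 35 mm outside eye 1's centre (tray +y).
- rod_tip (a point): Pointed end of the rod, on its axis, 175 mm ahead of the handle's centre; the tip is 5 mm across. Fully home it stands 20 mm beyond the centre of eye 3.
- canister: Bystander: white canister, 44 mm diameter, 110 mm tall, standing; origin under its centre. Leave alone.
- jar: Bystander: amber jar with black cap, 48 mm diameter, 60 mm tall, standing; origin under its centre. Leave alone.
- soap: Bystander: green bottle, 72 mm diameter, 180 mm tall, standing; origin under its centre. Leave alone.

How it is judged (in metres and radians):
On the way, in this order (a step that is already met when the one before it is completed fails the run):
1. the analyser sits on the bottom of its cutout (x of meter_center in the frame of cutout between -0.005 and 0.005 m and y of meter_center in the frame of cutout between -0.005 and 0.005 m and z of meter_center in the frame of cutout below 0.0245 m and angle between the x axis of meter_center and the x axis of cutout, either way round below 0.08 rad and angle between meter_center's own z axis and vertical below 0.06 rad), for 0.2 s.
2. the rod's point is through the first eye (x of rod_tip in the frame of eye1 between -0.006 and 0.006 m and z of rod_tip in the frame of eye1 between -0.006 and 0.006 m and y of rod_tip in the frame of eye1 below -0.008 m), for 0.05 s.
3. the rod's point is through the middle eye (x of rod_tip in the frame of eye2 between -0.006 and 0.006 m and z of rod_tip in the frame of eye2 between -0.006 and 0.006 m and y of rod_tip in the frame of eye2 below -0.008 m), for 0.05 s.
4. the rod's point is through the last eye (x of rod_tip in the frame of eye3 between -0.006 and 0.006 m and z of rod_tip in the frame of eye3 between -0.006 and 0.006 m and y of rod_tip in the frame of eye3 below -0.006 m), for 0.05 s.
At the end, for the whole second after the job is handed in: Analyser in its cutout (within 5 mm, level within 0.06 rad, on the floor within 2.5 mm); rod through all three eyes, point at least 15 mm beyond the centre of the last eye (collar within 5 mm of the first), parallel to the eyes within 0.08 rad; all released and at rest (all of step 1 and x of rod_tip in the frame of eye3 between -0.006 and 0.006 m and z of rod_tip in the frame of eye3 between -0.006 and 0.006 m and y of rod_tip in the frame of eye3 below -0.015 m and angle between the x axis of rod_handle and the y axis of tray, either way round below 0.08 rad and x of rod_handle in the frame of eye1 between -0.007 and 0.007 m and z of rod_handle in the frame of eye1 between -0.007 and 0.007 m and linear speed of each of rod, meter below 0.02 m/s); the robot touches nothing.
It fails at once if the canister is shifted by more than 40 mm or knocked over (distance of canister from where it was at the start of the episode above 0.04 m or angle between canister's own z axis and vertical above 0.5 rad).
It fails at once if the jar is shifted by more than 40 mm or knocked over (distance of jar from where it was at the start of the episode above 0.04 m or angle between jar's own z axis and vertical above 0.5 rad).
It fails at once if the soap is shifted by more than 40 mm or knocked over (distance of soap from where it was at the start of the episode above 0.04 m or angle between soap's own z axis and vertical above 0.5 rad).
It also fails if it takes over 58 s, if anything falls off the work surface, if the arm or the gripper's body presses on something with over 40 N, if the wrist force passes 120 N, or if a joint passes its speed limit or range.

## Working session

There is one attempt and no reset: what is moved stays moved. The work goes in short steps, Python scripts to look and compute and a tool call to move; the robot and the scene stay as the last step left them, time stands still between calls to the robot, and variables do not carry over. Pictures are saved under pics/ and viewed, at most 10 in all, crops included, and the job is handed in when it is done.

Besides the shell and the picture viewer there is one more tool, called after "Call:" as name([rows], argument=value, ...), one row to a line, values as JSON. jog_arm: Moves the arm, as the interface text tells. Its arguments: {"type":"object","properties":{"commands":{"type":"array","items":{"type":"array","items":{"type":"number"}}},"grip_force":{"type":"number"}},"required":["commands"]}

```bash
mkdir -p pics; cat > h.py <<'E'
import numpy as np, cv2
from cell import env
def proj(c,X):
    p=np.array(c["R"])@np.array(X,float)+np.array(c["t"]); return np.array([c["fx"]*p[0]/p[2]+c["cx"],c["fy"]*p[1]/p[2]+c["cy"]])
def onz(c,u,v,z):
    R=np.array(c["R"]);t=np.array(c["t"]);C=-R.T@t
    d=R.T@np.array([(u-c["cx"])/c["fx"],(v-c["cy"])/c["fy"],1]); return C+d*(z-C[2])/d[2]
E
python3 - <<'E'
from h import *
import pickle
s=env.get_state();print(s)
for n in("scene","top"):
    c=env.capture(n);cv2.imwrite(f"pics/{n}0.png",c["frame"]);pickle.dump(c,open(n+"0.pkl","wb"))
    print(n,c["fx"],c["cx"],c["cy"],(-np.array(c["R"]).T@np.array(c["t"])).round(1),np.round(c["R"],3).tolist())
    for q in("tray","meter_center","rest","rod_handle","canister","jar","soap"):
        print(q,[(np.round(b["point"],1).tolist(),round(b["p"],2)) for b in env.boxes_of(q,c)[:3]])
E
```

```text
{'clock': 0.0, 'qpos': array([ 1.01198544e+00,  2.76590909e-01,  1.50608516e+00, -4.47007862e-05,
        1.36065960e+00, -1.20964986e-01]), 'qd': array([-1.42164731e-03, -1.00374547e-03, -1.83599282e-04, -9.11279385e-04,
       -2.38810362e-05,  7.38490356e-04]), 'joint_torque': array([-2.30962169e-04, -4.04575682e+01, -2.37231445e+01,  7.00147008e-02,
        3.40720662e-02, -1.00526809e-04]), 'tool_pos': array([243.5245642 , 520.32451142, 221.62613948]), 'ee_rot': array([[-9.05670976e-01,  4.23980302e-01, -8.87042677e-04],
       [ 4.23981197e-01,  9.05669747e-01, -1.50105846e-03],
       [ 1.66948498e-04, -1.73555450e-03, -9.99998480e-01]]), 'wrist_force': array([ 0.84235673,  0.23353508, -0.24945005]), 'wrist_torque': array([ 0.02111984, -0.02389954,  0.01105257]), 'finger_force': 0.0, 'opening': 1.003200896335789}
scene 392.5821296790027 315.73622190627185 194.69070413570728 [1533.7  187.4  664. ] [[-0.188, 0.982, -0.002], [0.519, 0.097, -0.849], [-0.834, -0.161, -0.528]]
tray [([606.7, -13.6, 34.7], 0.67)]
meter_center [([553.7, -273.5, 48.1], 0.68), ([605.2, -14.4, 34.4], 0.4), ([555.6, 262.1, 3.7], 0.38)]
rest [([557.0, 262.4, 4.4], 0.78)]
rod_handle [([553.5, 330.3, 35.5], 0.89)]
canister [([758.2, 161.9, 67.8], 0.89)]
jar [([768.8, -7.1, 37.3], 0.84)]
soap [([750.6, -250.6, 92.3], 0.6)]
top 506.11168843389436 317.080601262666 196.53182561953258 [ 358.5   -2.9 1283.3] [[0.078, -0.997, -0.005], [-0.976, -0.076, -0.204], [0.203, 0.021, -0.979]]
tray [([579.8, -21.5, 34.1], 0.57), ([543.6, 257.0, 10.0], 0.4)]
meter_center [([554.9, -289.9, 43.4], 0.89)]
rest [([541.0, 259.4, 7.5], 0.68)]
rod_handle [([555.0, -293.0, 44.3], 0.58), ([543.0, 318.6, 36.4], 0.57)]
canister [([732.1, 159.1, 98.0], 0.94)]
jar [([745.2, -11.6, 61.7], 0.65)]
soap [([715.2, -254.9, 116.3], 0.58), ([584.4, -20.0, 31.4], 0.18)]
```

View pics/scene0.png

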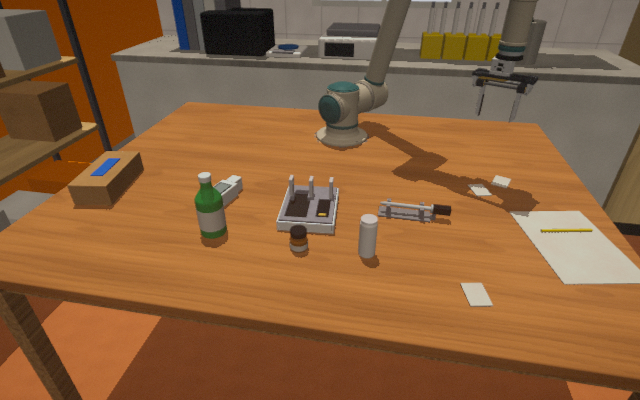

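View pics/top0.png

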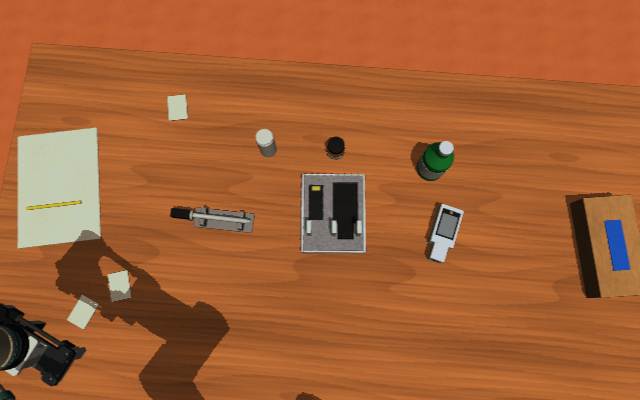

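Pictures show the tray at centre (top 333,213), the rod with its black handle to the left (180,213), and the analyser at (445,232) with its nose toward the robot. I'll fit silhouettes next.

```bash
cat > fit.py <<'E'
from h import *
from scipy.optimize import minimize
def box(x0,x1,y0,y1,z0,z1): return np.array([[x,y,z] for x in(x0,x1) for y in(y0,y1) for z in(z0,z1)],float)
def cyl(x0,x1,r0,r1,z): 
    a=np.linspace(0,2*np.pi,16,endpoint=False)
    return np.array([[x,r*np.cos(t),z+r*np.sin(t)] for x,r in((x0,r0),(x1,r1)) for t in a])
M={"tray":[box(-100,100,-80,80,0,30)]+[box(-60,-30,y-5,y+5,30,90) for y in(60,0,-60)],
 "meter":[box(-50,50,-29,29,-22,22),box(-90,-50,-18,18,-22,22)],
 # rod: origin at handle centre, x to tip
 "rod":[box(-25,25,-11,11,-11,11),cyl(25,30,13,13,0),cyl(30,163,6,6,0),cyl(163,175,6,2.5,0)]}
S=8
def render(c,parts,P,shape=(400,640),win=None):
    x,y,z,a=P[:4];R=np.array([[np.cos(a),-np.sin(a),0],[np.sin(a),np.cos(a),0],[0,0,1]])
    x0,y0,x1,y1=win; m=np.zeros(((y1-y0)*S,(x1-x0)*S),np.uint8)
    for B in parts:
        W=B@R.T+[x,y,z]; p=W@np.array(c["R"]).T+c["t"]
        uv=np.c_[c["fx"]*p[:,0]/p[:,2]+c["cx"],c["fy"]*p[:,1]/p[:,2]+c["cy"]]
        q=((uv-[x0,y0]+.5)*S-.5)
        cv2.fillConvexPoly(m,cv2.convexHull(q.astype(np.float32)).round().astype(np.int32),1)
    return cv2.resize(m.astype(np.float32),None,fx=1/S,fy=1/S,interpolation=cv2.INTER_AREA)
def fit(views,name,P0,free=(0,1,2,3)):
    P0=np.array(P0,float);free=list(free)
    def cost(d,full=False):
        P=P0.copy();P[free]+=np.array(d)*np.where(np.array(free)==3,.02,2.)
        e=0
        for c,m in views:
            ys,xs=np.where(m);w=(xs.min()-8,ys.min()-8,xs.max()+9,ys.max()+9)
            e+=np.abs(render(c,M[name],P,win=w)-m[w[1]:w[3],w[0]:w[2]]).sum()
        return P if full else e
    sx=np.vstack([np.zeros(len(free)),np.eye(len(free))*3])
    r=minimize(cost,np.zeros(len(free)),method="Nelder-Mead",options=dict(initial_simplex=sx,xatol=.02,fatol=.05,maxiter=400))
    r=minimize(cost,r.x,method="Nelder-Mead",options=dict(xatol=.02,fatol=.05,maxiter=400))
    return cost(r.x,True),r.fun,sum(m.sum() for _,m in views)
def mask(q,c,near=None):
    o=env.cut_out(q,c)
    if near is not None:
        o.sort(key=lambda d:np.hypot(*(np.argwhere(d["pixels"]).mean(0)[::-1]-near)))
    return o[0]["pixels"].astype(np.float32),o[0]["p"]
E
python3 - <<'E'
from fit import *
import pickle
C={n:env.capture(n) for n in("top","scene")}
pickle.dump(C,open("C1.pkl","wb"))
G={"tray":("tray",(585,-20,0,-.08)),"meter":("meter_center",(565,-290,22,-.3)),"rod":("rod_handle",(543,318,32,-1.6))}
mk={}
for k,(q,P) in G.items():
    V={}
    for n in C:
        g=proj(C[n],P[:3]); m,p=mask(q,C[n],g); mk[k,n]=m
        print(k,n,"p",round(p,2),"area",m.sum(),"cent",np.argwhere(m).mean(0)[::-1].round(1),"exp",g.round(1)); V[n]=(C[n],m)
    for lab,vs,fr in(("both",list(V.values()),(0,1,2,3)),("top",[V["top"]],(0,1,3)),("scene",[V["scene"]],(0,1,3))):
        r=fit(vs,k,P,fr); print("  ",lab,r[0].round(3),round(r[1],1),r[2])
pickle.dump(mk,open("mk1.pkl","wb"))
t=C["top"]["frame"];s=C["scene"]["frame"]
def ov(im,m):
    im=im.copy(); cs,_=cv2.findContours((m>0).astype(np.uint8),0,1); 
    return im,cs
out=[]
for k,n,(x,y) in(("tray","top",(285,165)),("meter","top",(395,185)),("rod","top",(165,170)),("tray","scene",(265,160)),("meter","scene",(180,160)),("rod","scene",(370,170))):
    im=C[n]["frame"][y:y+96,x:x+100]; b=cv2.resize(im,(260,250),interpolation=1) if 0 else cv2.resize(im,None,fx=2.6,fy=2.6,interpolation=cv2.INTER_CUBIC)
    mm=cv2.resize(mk[k,n][y:y+96,x:x+100],(b.shape[1],b.shape[0]),interpolation=0)
    cs,_=cv2.findContours((mm>0).astype(np.uint8),0,1); cv2.drawContours(b,cs,-1,(0,0,255),1); out.append(b)
cv2.imwrite("pics/a1.png",np.vstack([np.hstack(out[:3]),np.hstack(out[3:])]))
E
```

```text
Traceback (most recent call last):
  File "fit.py", line 38, in mask
    return o[0]["pixels"].astype(np.float32),o[0]["p"]
           ~^^^
IndexError: list index out of range
```

```bash
cat >> fit.py <<'E'
def getmask(q,n,P,tries=3):
    for _ in range(tries):
        c=env.capture(n);g=proj(c,P)
        o=[d for d in env.cut_out(q,c) if d["pixels"].sum()>20 and np.hypot(*(np.argwhere(d["pixels"]).mean(0)[::-1]-g))<35]
        if o: return c,o[0]["pixels"].astype(np.float32),o[0]["p"]
    return c,None,0
E
cat > m1.py <<'E'
from fit import *
import pickle
G={"tray":(("tray",),(585,-20,0,-.08)),"meter":(("meter_center",),(565,-290,22,-.3)),"rod":(("rod_handle","rod_tip"),(543,318,32,-1.6))}
out=[];mk={}
O={"tray":((285,165),(265,160)),"meter":((395,185),(180,160)),"rod":((165,170),(370,170))}
for i,n in enumerate(("top","scene")):
  for k,(qs,P) in G.items():
    for q in qs:
        c,m,p=getmask(q,n,P[:3])
        if m is not None: break
    x,y=O[k][i]
    b=cv2.resize(c["frame"][y:y+96,x:x+100],None,fx=2.6,fy=2.6,interpolation=cv2.INTER_CUBIC)
    if m is None: print(k,n,"none")
    else:
        mk[k,n]=(c,m);print(k,n,q,"p",round(p,2),"area",m.sum(),"cent",np.argwhere(m).mean(0)[::-1].round(1))
        mm=cv2.resize(m[y:y+96,x:x+100],(b.shape[1],b.shape[0]),interpolation=0)
        cs,_=cv2.findContours((mm>0).astype(np.uint8),0,1); cv2.drawContours(b,cs,-1,(0,0,255),1)
    out.append(b)
cv2.imwrite("pics/a1.png",np.vstack([np.hstack(out[:3]),np.hstack(out[3:])]))
pickle.dump(mk,open("mk1.pkl","wb"))
for k,(q,P) in G.items():
    V=[mk[k,n] for n in("top","scene") if (k,n) in mk]
    for lab,vs,fr in(("both",V,(0,1,2,3)),("top",V[:1],(0,1,3)),("scene",V[1:],(0,1,3))):
        if vs: r=fit(vs,k,P,fr); print(k,lab,r[0].round(3),round(r[1],1),r[2])
E
python3 m1.py
```

```text
tray top tray p 0.68 area 5061.0 cent [333.5 213.5]
meter top meter_center p 0.93 area 1326.0 cent [443.9 232.1]
rod top rod_handle p 0.86 area 492.0 cent [203.2 215.7]
tray scene tray p 0.77 area 2660.0 cent [308.5 206.6]
meter scene meter_center p 0.79 area 502.0 cent [229.  187.7]
rod scene rod_handle p 0.83 area 362.0 cent [424.3 207.3]
tray both [ 5.81485e+02 -1.90370e+01  2.04600e+00  7.40000e-02] 309.1 7721.0
tray top [ 5.82171e+02 -1.96870e+01  0.00000e+00  7.80000e-02] 78.3 5061.0
tray scene [ 5.78022e+02 -1.80050e+01  0.00000e+00  7.40000e-02] 181.8 2660.0
meter both [ 5.68196e+02 -3.02753e+02  2.00820e+01 -2.43000e-01] 446.0 1828.0
meter top [ 5.68802e+02 -3.02364e+02  2.20000e+01 -2.35000e-01] 102.8 1326.0
meter scene [ 5.67739e+02 -3.00225e+02  2.20000e+01 -2.25000e-01] 348.0 502.0
rod both [549.757 362.429  32.044  -1.61 ] 151.6 854.0
rod top [549.389 360.23   32.     -1.605] 48.1 492.0
rod scene [547.363 362.723  32.     -1.608] 73.1 362.0
```

View pics/a1.png

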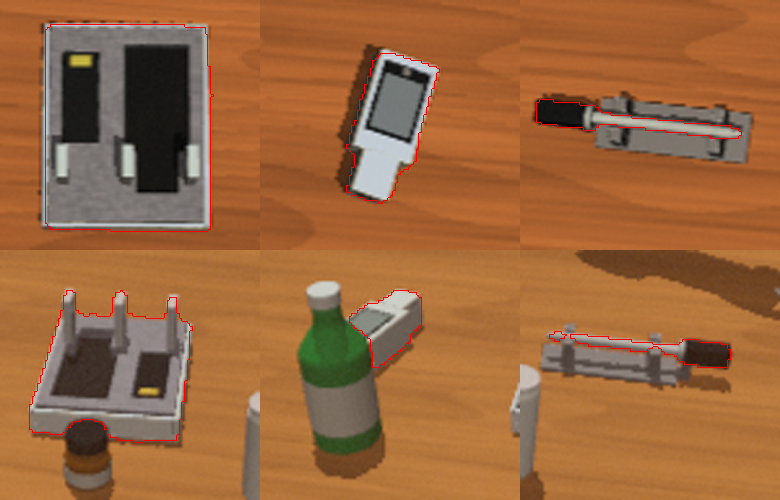

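The masks cover the rod, tray and analyser (the bottle hides part of the analyser in the scene view). The fits agree to about 3 mm, so I'll go to the analyser.

Call:
jog_arm([
  [0, -2.9, -2.78, 0, 0, 0, 0],
  [0, -2.9, -2.78, 0, 0, 0, 0],
  [0, -2.9, -2.78, 0, 0, 0, 0],
  [0, -2.9, -2.78, 0, 0, 0, 0],
  [0, -2.9, -2.78, 0, 0, 0, 0],
  [0, -2.9, -2.78, 0, 0, 0, 0],
  [0, -2.9, -2.78, 0, 0, 0, 0],
  [0, -2.9, -2.78, 0, 0, 0, 0],
  [0, -2.9, -2.78, 0, 0, 0, 0],
  [0, -2.9, -2.78, 0, 0, 0, 0],
  [0, -2.9, -2.78, 0, 0, 0, 0],
  [0, -2.9, -2.78, 0, 0, 0, 0],
], grip_force=40)

```text
clock: 2.55
tool_pos: [417.8, 69.2, 222.8]
ee_rot: [[-0.906, 0.424, 0.001], [0.424, 0.906, 0.0], [-0.001, 0.001, -1.0]]
wrist_force: [1.2, 0.9, 0.3]
opening: 1.002
finger_force: 0.0
```

Call:
jog_arm([
  [0, -2.9, -2.78, 0, 0, 0, 0],
  [0, -2.9, -2.78, 0, 0, 0, 0],
  [0, -2.9, -2.78, 0, 0, 0, 0],
  [0, -2.9, -2.78, 0, 0, 0, 0],
  [0, -2.9, -2.78, 0, 0, 0, 0],
  [0, -2.9, -2.78, 0, 0, 0, 0],
  [0, -2.9, -2.78, 0, 0, 0, 0],
  [0, -2.9, -2.78, 0, 0, 0, 0],
  [0, -2.9, -2.78, 0, 0, 0, 0],
  [0, -2.5, -2.3, 0, 0, 0, 0],
  [0, 0, 0, 2, 0, 0, -0.1],
  [0, 0, 0, 2, 0, 0, -0.1],
])

```text
clock: 3.55
tool_pos: [562.1, -300.7, 182.4]
ee_rot: [[-0.972, 0.234, 0.003], [0.234, 0.972, -0.002], [-0.003, -0.001, -1.0]]
wrist_force: [-0.0, 0.2, -0.6]
opening: 1.0
finger_force: 0.0
```

```bash
cat > plan.py <<'E'
import sys
from h import *
# plan.py x y z yaw(of tool x axis, rad; tool down) -> delta in tool frame (cm) and rotvec
from scipy.spatial.transform import Rotation as Ro
x,y,z,a=map(float,sys.argv[1:5]);s=env.get_state();R=s["ee_rot"];p=s["tool_pos"]
T=np.array([[np.cos(a),np.sin(a),0],[np.sin(a),-np.cos(a),0],[0,0,-1]])
print("t",round(s["clock"],2),"pos",p.round(2),"yaw",round(np.arctan2(R[1,0],R[0,0]),4),"open",round(s["opening"],3),"F",s["wrist_force"].round(1),"ff",round(s["finger_force"],1),"q",s["qpos"].round(2))
print("dtool cm",(R.T@(np.array([x,y,z])-p)/10).round(3),"rotvec",Ro.from_matrix(R.T@T).as_rotvec().round(4))
E
python3 plan.py 560.7 -300.5 37 2.907
```

```text
t 3.55 pos [ 562.13 -300.65  182.37] yaw 2.9059 open 1.0 F [-0.   0.2 -0.6] ff 0.0 q [-0.6   0.39  1.43 -0.    1.32 -1.94]
dtool cm [ 1.8700e-01 -2.0000e-03  1.4537e+01] rotvec [-0.0012  0.003  -0.0011]
```

Call:
jog_arm([
  [0, 0.1, 0, 3.5, 0, 0, 0],
  [0, 0.1, 0, 3.5, 0, 0, 0],
  [0, 0, 0, 3.5, 0, 0, 0],
  [0, 0, 0, 2.5, 0, 0, 0],
  [0, 0, 0, 1.5, 0, 0, 0],
  [0.5, 0, 0, 0, 0, 0, 0],
  [0.5, 0, 0, 0, 0, 0, 0],
  [0.5, 0, 0, 0, 0, 0, 0],
  [0.5, 0, 0, 0, 0, 0, 0],
  [0.5, 0, 0, 0, 0, 0, 0],
  [0.5, 0, 0, 0, 0, 0, 0],
], grip_force=40)

```text
clock: 4.47
tool_pos: [559.6, -298.0, 39.0]
ee_rot: [[-0.972, 0.235, 0.002], [0.235, 0.972, -0.002], [-0.003, -0.002, -1.0]]
wrist_force: [-0.2, 1.5, 3.5]
opening: 0.614
finger_force: 40.2
```

```bash
python3 plan.py 560.7 -300.5 37 2.907
```

```text
t 4.47 pos [ 559.62 -297.98   38.97] yaw 2.9041 open 0.614 F [-0.2  1.5  3.5] ff 40.2 q [-0.6   0.51  1.63 -0.    1.01 -1.93]
dtool cm [-0.164 -0.219  0.198] rotvec [-0.0017  0.0028 -0.0029]
```

Call:
jog_arm([
  [0.5, 0, 0, -2, 0, 0, 0],
  [0.5, 0, 0, -3, 0, 0, 0],
  [0.5, 0, 0, -3, 0, 0, 0],
  [0.5, 0, 0, -3, 0, 0, 0],
  [0.5, 0.2, 2.5, 0, 0, 0, 0],
  [0.5, 0.2, 3.5, 0, 0, 0, 0],
  [0.5, 0.2, 3.5, 0, 0, 0, 0],
  [0.5, 0.2, 3.5, 0, 0, 0, 0],
  [0.5, 0.2, 3.5, 0, 0, 0, -0.078],
  [0.5, 0.2, 3.5, 0, 0, 0, -0.078],
  [0.5, 0.2, 3.5, 0, 0, 0, -0.078],
  [0.5, 0.2, 2, 0, 0, 0, -0.078],
])

```text
clock: 5.47
tool_pos: [590.0, -40.4, 147.2]
ee_rot: [[-0.997, -0.08, -0.001], [-0.08, 0.997, 0.003], [0.0, 0.003, -1.0]]
wrist_force: [-0.1, 0.1, -2.8]
opening: 0.613
finger_force: 39.9
```

Call:
jog_arm([
  [0.5, 0, 0, 0, 0, 0, 0],
  [0.5, 0, 0, 0, 0, 0, 0],
])

```text
clock: 5.63
tool_pos: [589.9, -43.2, 147.3]
ee_rot: [[-0.997, -0.076, -0.001], [-0.076, 0.997, -0.0], [0.001, -0.0, -1.0]]
wrist_force: [-0.3, -0.6, -3.4]
opening: 0.613
finger_force: 39.9
```

```bash
python3 plan.py 604 -48 150 3.218
python3 - <<'E'
from fit import *
import pickle
out=[];mk={};s=env.get_state()
for i,n in enumerate(("top","scene")):
    c,m,p=getmask("meter_center",n,(612,-47,150)); x,y=((270,150),(245,120))[i]
    b=cv2.resize(c["frame"][y:y+120,x:x+100],None,fx=4,fy=4,interpolation=cv2.INTER_CUBIC)
    if m is not None: 
        mk[n]=(c,m);print(n,p,m.sum())
        mm=cv2.resize(m[y:y+120,x:x+100],(400,480),interpolation=0)
        cs,_=cv2.findContours((mm>0).astype(np.uint8),0,1); cv2.drawContours(b,cs,-1,(0,0,255),1)
    out.append(b)
cv2.imwrite("pics/a2.png",np.hstack(out))
E
```

```text
t 5.63 pos [589.88 -43.23 147.33] yaw -3.0655 open 0.613 F [-0.3 -0.6 -3.4] ff 39.9 q [-0.19  0.35  1.59 -0.    1.2  -1.84]
dtool cm [-1.371 -0.583 -0.268] rotvec [-0.0002 -0.0008 -0.0003]
top 0.66 647.0
scene 0.86 740.0
```

View pics/a2.png

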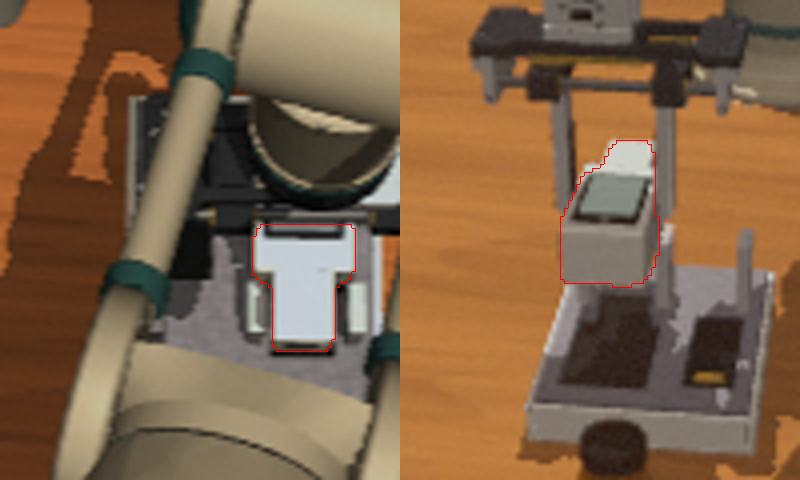

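Scene view shows the held analyser at (612,213 in crop/4) above the open cutout. The top view shows its nose and shoulders beside eye plates 2 and 3. I'll refine with an edge fit, using the unobstructed first images for the tray.

```bash
cat > edge.py <<'E'
from h import *
from scipy.optimize import least_squares
from scipy.ndimage import map_coordinates,gaussian_filter
def seg(a,b,step=2.): a=np.array(a,float);b=np.array(b,float);n=max(int(np.linalg.norm(b-a)/step),3);return [(a+(b-a)*t,(b-a)/np.linalg.norm(b-a)) for t in np.linspace(.08,.92,n)]
def rect(x0,x1,y0,y1,z): return seg((x0,y0,z),(x1,y0,z))+seg((x0,y1,z),(x1,y1,z))+seg((x0,y0,z),(x0,y1,z))+seg((x1,y0,z),(x1,y1,z))
def tf(P,X): 
    a=P[3];R=np.array([[np.cos(a),-np.sin(a),0],[np.sin(a),np.cos(a),0],[0,0,1]]);return X@R.T+P[:3]
def efit(c,segs,P,free=(0,1,3),rng=3.,it=8,minmag=6,sign=None,prior=None):
    """ICP edge fit. segs: list of (pt,dir). returns P, rms px, n"""
    g=gaussian_filter(cv2.cvtColor(c["frame"],cv2.COLOR_BGR2GRAY).astype(float),.6)
    X=np.array([s[0] for s in segs]);D=np.array([s[1] for s in segs]);P=np.array(P,float);free=list(free)
    def pr(P,X):
        W=tf(P,X)@np.array(c["R"]).T+np.array(c["t"]);return np.c_[c["fx"]*W[:,0]/W[:,2]+c["cx"],c["fy"]*W[:,1]/W[:,2]+c["cy"]]
    for k in range(it):
        r0=rng if k<4 else max(1.6,rng/2)
        u=pr(P,X);d=pr(P,X+D)-u;d/=np.linalg.norm(d,axis=1)[:,None];n=np.c_[-d[:,1],d[:,0]]
        o=np.arange(-r0-.5,r0+.51,.1);S=u[:,None]+o[None,:,None]*n[:,None]
        v=map_coordinates(g,[S[...,1],S[...,0]],order=1,mode="nearest");gr=np.abs(v[:,10:]-v[:,:-10]);oc=o[5:-5]
        w=gr*np.exp(-(oc/r0)**2/2);i=w.argmax(1);mag=gr[np.arange(len(i)),i];ok=mag>minmag
        tgt=u+oc[i][:,None]*n
        def res(d):
            Q=P.copy();Q[free]+=d*np.where(np.array(free)==3,.01,1.);return (((pr(Q,X)-tgt)*n).sum(1))[ok]
        s=least_squares(res,np.zeros(len(free)),loss="soft_l1",f_scale=.4);P[free]+=s.x*np.where(np.array(free)==3,.01,1.)
    return P,np.median(np.abs(res(np.zeros(len(free))))),ok.sum()
def cut(cx,cy):  # cutout rim edges in tray frame
    z=34;x1=cx+52.5;x0=cx-52.5;xn=x0-40
    return (seg((x1,cy-31.5,z),(x1,cy+31.5,z)),seg((x0,cy+31.5,z),(x1,cy+31.5,z)),seg((x0,cy-31.5,z),(x1,cy-31.5,z)),seg((xn,cy-20.5,z),(xn,cy+20.5,z)),seg((xn,cy-20.5,z),(x0,cy-20.5,z)),seg((xn,cy+20.5,z),(x0,cy+20.5,z)))
E
cat > m2.py <<'E'
from edge import *
import pickle
C={n:pickle.load(open(n+"0.pkl","rb")) for n in("top","scene")}
rim=rect(-100,100,-80,80,30)
eyes=[]
for y in(60,0,-60): eyes+=seg((-60,y-5,90),(-60,y+5,90),1)+seg((-30,y-5,90),(-30,y+5,90),1)+seg((-60,y-5,90),(-30,y-5,90))+seg((-60,y+5,90),(-30,y+5,90))
for n,c in C.items():
    P,r,k=efit(c,rim,(582,-19.5,0,.077));print(n,"rim",P.round(2),P[3].round(4),r.round(2),k)
    Q,r,k=efit(c,eyes,P,free=(0,1,3),rng=2);print(n,"eyes",Q.round(2),Q[3].round(4),r.round(2),k)
    h=cut(0,0);a=P[3];
    Rz=np.array([[np.cos(a),-np.sin(a)],[np.sin(a),np.cos(a)]])
    g=np.r_[P[:2]+Rz@[28,-30],0,a]
    sg=sum((h if n=="top" else h[:3]),[])
    K,r,k=efit(c,sg,g,free=(0,1),rng=3);print(n,"cut world",K.round(2),"in tray",(Rz.T@(K-P)[:2]).round(2),r.round(2),k)
E
python3 m2.py
cat > m3.py <<'E'
from edge import *
s=env.get_state();p=s["tool_pos"];a=np.arctan2(s["ee_rot"][1,0],s["ee_rot"][0,0])-np.pi
z=22
top=seg((-90,-18,z),(-90,18,z))+seg((-90,-18,z),(-50,-18,z))+seg((-90,18,z),(-50,18,z))+seg((-50,18,z),(-50,29,z),1)+seg((-50,-29,z),(-50,-18,z),1)
sc=seg((50,-29,-22),(50,29,-22))+seg((50,-29,z),(50,-29,-22))+seg((50,29,z),(50,29,-22))+seg((-90,-18,z),(-90,18,z))+seg((50,-29,z),(50,29,z))
g=np.r_[p[:2]+8*np.array([np.cos(a),np.sin(a)]),p[2]-17,a]
for n,sg in(("top",top),("scene",sc)):
    c=env.capture(n);K,r,k=efit(c,sg,g,free=(0,1),rng=3)
    R=np.array([[np.cos(a),-np.sin(a)],[np.sin(a),np.cos(a)]])
    print(n,K.round(2),"in hand (meter x,y)",(R.T@(K[:2]-p[:2])).round(2),r.round(2),k)
print(s["clock"],p,a)
E
python3 m3.py
```

```text
top rim [ 5.829e+02 -1.902e+01  0.000e+00  8.000e-02] 0.0765 0.19 360
top eyes [ 5.8237e+02 -1.9040e+01  0.0000e+00  7.0000e-02] 0.0694 0.2 150
top cut world [ 6.0995e+02 -4.6810e+01  0.0000e+00  8.0000e-02] in tray [ 24.85 -29.77] 0.0 195
scene rim [ 5.7767e+02 -1.6820e+01  0.0000e+00  8.0000e-02] 0.075 0.19 307
scene eyes [ 5.8203e+02 -1.6760e+01  0.0000e+00  8.0000e-02] 0.0798 0.1 150
scene cut world [ 6.0844e+02 -4.4720e+01  0.0000e+00  8.0000e-02] in tray [ 28.59 -30.13] 0.2 134
top [601.48 -44.71 130.38  -6.21] in hand (meter x,y) [11.    0.17] 0.0 80
scene [596.44 -45.89 130.38  -6.21] in hand (meter x,y) [ 5.9  -0.65] 0.61 107
5.8333 [590.51365455 -45.6749288  147.37839437] -6.210785734145141
```

```bash
cat > m4.py <<'E'
from edge import *
import pickle
C={n:pickle.load(open(n+"0.pkl","rb")) for n in("top","scene")}
def panel(c,x,y,w,h,f,lists):
    b=cv2.resize(c["frame"][y:y+h,x:x+w],None,fx=f,fy=f,interpolation=cv2.INTER_NEAREST)
    for col,P,segs in lists:
        for X,_ in segs:
            u=proj(c,tf(np.array(P,float),X[None])[0]); q=((u-[x,y]+.5)*f).round().astype(int)
            if 0<=q[0]<b.shape[1] and 0<=q[1]<b.shape[0]: b[q[1],q[0]]=col
    return b
rim=rect(-100,100,-80,80,30);c0=sum(cut(28,-30),[])
T=(582.9,-19.02,0,.0765);S=(577.67,-16.82,0,.075)
A=panel(C["top"],298,168,72,90,6,[((0,0,255),T,rim),((0,255,0),T,c0)])
B=panel(C["scene"],270,172,75,64,5,[((0,0,255),S,rim),((0,255,0),S,c0)])
s=[env.get_state()["tool_pos"]];c=env.capture("scene");c2=env.capture("top");s.append(env.get_state()["tool_pos"]);print(s)
a=.0725
z=22;m=rect(-50,50,-29,29,22)+rect(50,50.01,-29,29,22)+rect(-90,-50,-18,18,22)+seg((50,-29,-22),(50,29,-22))+seg((50,29,-22),(50,29,22))+seg((50,-29,-22),(50,-29,22))
P=np.array((598.5,-45.1,130.3,a))
D=panel(c,280,150,40,44,7,[((0,0,255),P,m)]);E=panel(c2,325,195,40,45,6,[((0,0,255),P,m)])
out=np.zeros((600,800,3),np.uint8);out[:540,:432]=A[:540];h=B.shape[0];out[:h,432:432+B.shape[1]]=B[:,:368]
out[h:h+280,432:432+280][:600-h]=D[:280][:600-h] if D.shape[0]>600-h else D
cv2.imwrite("pics/a3.png",out)
cv2.imwrite("pics/a4.png",np.hstack([cv2.resize(D,None,fx=1.2,fy=1.2,interpolation=0),cv2.resize(E,(336,369),interpolation=0)])) if 0 else None
cv2.imwrite("pics/a4.png",E)
E
sed -i 's/\[:,:368\]/[:,:368]/' m4.py; sed -i 's/out\[:h,432:432+B.shape\[1\]\]=B/B=B[:,:368];out[:h,432:432+B.shape[1]]=B/' m4.py; python3 m4.py
```

```text
[array([590.50571203, -45.64816822, 147.37009987]), array([590.50172213, -45.3712669 , 147.37746692])]
```

View pics/a3.png

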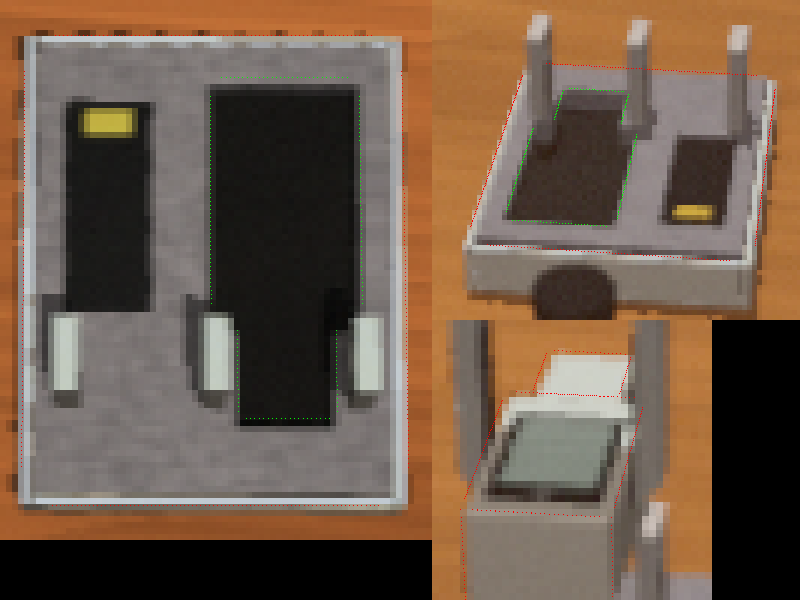

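View pics/a4.png

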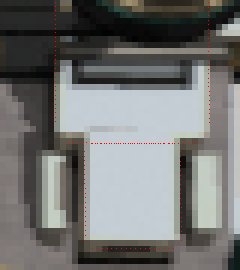

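```bash
cat > m5.py <<'E'
from edge import *
import pickle
C={n:pickle.load(open(n+"0.pkl","rb")) for n in("top","scene")}
a=.076;x1,x0,xn=52.5,-52.5,-92.5
E={"top":seg((x1,-31.5,0),(x1,31.5,0))+seg((x0+10,-31.5,0),(x1,-31.5,0))+seg((x0+15,31.5,15),(x1,31.5,15))+seg((xn,-20.5,15),(xn,20.5,15))+seg((xn,20.5,15),(xn+15,20.5,15))+seg((xn,-20.5,0),(xn+15,-20.5,0)),
"scene":seg((x1,-31.5,15),(x1,31.5,15))+seg((x0+15,31.5,15),(x1,31.5,15))+seg((x0+20,-31.5,0),(x1,-31.5,0))+seg((xn,-16,0),(xn,16,0))}
s=env.get_state();p=s["tool_pos"];z=22
M={"top":seg((-90,-18,z),(-90,18,z))+seg((-90,-18,z),(-50,-18,z))+seg((-90,18,z),(-50,18,z))+seg((-50,18,z),(-50,29,z),1)+seg((-50,-29,z),(-50,-18,z),1),
"scene":seg((50,-29,z),(50,-29,-22))+seg((50,29,z),(50,29,-22))+seg((-90,-18,z),(-90,18,z))+seg((50,-29,z),(50,29,z))+seg((50,-29,-22),(50,29,-22))}
b=np.arctan2(s["ee_rot"][1,0],s["ee_rot"][0,0])+np.pi
for n,g in(("top",(611,-47,19,a)),("scene",(607,-45,19,a))):
    K,r,k=efit(C[n],E[n],g,free=(0,1),rng=2);print(n,"cut",K[:2].round(2),r.round(2),k)
    c=env.capture(n);L,r,k=efit(c,M[n],(601 if n=="top" else 596.5,-45,p[2]-17,b),free=(0,1),rng=2);print(n,"meter",L[:2].round(2),r.round(2),k,"diff",(K-L)[:2].round(2))
    L,r,k=efit(c,M[n],(601 if n=="top" else 596.5,-45,p[2]-17,b),free=(0,1,3),rng=2);print("   with yaw",L.round(3),r.round(2))
print(p,b%6.283)
E
python3 m5.py
```

```text
top cut [612.77 -47.29] 0.2 157
top meter [601.48 -44.7 ] 0.0 80 diff [11.29 -2.58]
   with yaw [ 6.01588e+02 -4.67700e+01  1.30377e+02  4.30000e-02] 0.1
scene cut [608.44 -46.46] 0.35 128
scene meter [596.46 -44.96] 0.6 109 diff [11.97 -1.5 ]
   with yaw [ 5.95178e+02 -5.00560e+01  1.30377e+02  1.63000e-01] 0.63
[590.50172213 -45.3712669  147.37746692] 0.07263651957465633
```

Call:
jog_arm([
  [0.5, -0.38, -0.1, 0, 0, 0, 0],
  [0.5, -0.38, -0.1, 0, 0, 0, 0],
  [0.5, -0.37, -0.1, 2, 0, 0, -0.003],
  [0.5, 0, 0, 2, 0, 0, 0],
  [0.5, 0, 0, 1.8, 0, 0, 0],
  [0.5, 0, 0, 1, 0, 0, 0],
  [0.5, 0, 0, 0, 0, 0, 0],
  [0.5, 0, 0, 0, 0, 0, 0],
])

```text
clock: 6.8
tool_pos: [602.2, -46.6, 79.3]
ee_rot: [[-0.997, -0.077, -0.001], [-0.077, 0.997, 0.0], [0.0, 0.0, -1.0]]
wrist_force: [0.1, -1.1, -2.7]
opening: 0.615
finger_force: 39.9
```

```bash
python3 plan.py 602 -47.6 58 3.2176; sed 's/range(0)//' m5.py > /dev/null; python3 - <<'E'
exec(open('m5.py').read().replace('(601 if n=="top" else 596.5,-45,','(613 if n=="top" else 608.4,-47,'))
E
```

```text
t 6.8 pos [602.21 -46.62  79.27] yaw -3.0643 open 0.615 F [ 0.1 -1.1 -2.7] ff 39.9 q [-0.19  0.43  1.65  0.    1.06 -1.84]
dtool cm [ 0.027 -0.097  2.127] rotvec [ 0.0002 -0.0005  0.0013]
top cut [612.77 -47.29] 0.2 157
top meter [611.9  -46.01] 0.1 56 diff [ 0.87 -1.27]
   with yaw [ 6.12456e+02 -4.77550e+01  6.22690e+01  5.10000e-02] 0.05
scene cut [608.44 -46.46] 0.35 128
scene meter [607.77 -46.14] 0.5 120 diff [ 0.67 -0.33]
   with yaw [ 6.06715e+02 -5.20910e+01  6.22690e+01  1.95000e-01] 0.46
[602.20797018 -46.61680506  79.26862106] 0.07728547678046693
```

Call:
jog_arm([
  [0.5, -0.07, -0.08, 0, 0, 0, 0],
  [0.5, 0, 0, 0.3, 0, 0, 0],
  [0.5, 0, 0, 0.3, 0, 0, 0],
  [0.5, 0, 0, 0.2, 0, 0, 0],
  [0.5, 0, 0, 0.2, 0, 0, 0],
  [0.5, 0, 0, 0.2, 0, 0, 0],
  [0.5, 0, 0, 0, 0, 0, 0],
])

```text
clock: 7.48
tool_pos: [601.5, -48.0, 68.2]
ee_rot: [[-0.997, -0.077, -0.002], [-0.077, 0.997, -0.001], [0.002, -0.001, -1.0]]
wrist_force: [-4.6, -2.3, 4.4]
opening: 0.612
finger_force: 40.0
```

Call:
jog_arm([
  [0.5, 0.12, -0.03, 0, 0, 0, 0],
  [0.5, 0, 0, 0, 0, 0, 0],
  [0.5, 0, 0, 0.2, 0, 0, 0],
  [0.5, 0, 0, 0.1, 0, 0, 0],
  [0.5, 0, 0, 0, 0, 0, 0],
])

```text
clock: 7.9
tool_pos: [600.7, -48.0, 65.9]
ee_rot: [[-0.997, -0.077, -0.001], [-0.077, 0.997, -0.001], [0.001, -0.0, -1.0]]
wrist_force: [-5.6, -0.2, 10.1]
opening: 0.615
finger_force: 40.0
```

Call:
jog_arm([
  [0.5, 0.15, 0, 0, 0, 0, 0],
  [0.5, 0, 0, 0, 0, 0, 0],
  [0.5, 0, 0, 0, 0, 0, 0],
])

```text
clock: 8.15
tool_pos: [600.7, -48.0, 65.9]
ee_rot: [[-0.997, -0.077, 0.002], [-0.077, 0.997, -0.0], [-0.002, -0.001, -1.0]]
wrist_force: [-2.8, -1.3, 8.3]
opening: 0.613
finger_force: 40.0
```

```bash
python3 plan.py 602 -47.6 58 3.2176; python3 - <<'E'
exec(open('m5.py').read().replace('(601 if n=="top" else 596.5,-45,','(613 if n=="top" else 608.4,-47,'))
print(env.get_state()["wrist_torque"].round(2))
E
```

```text
t 8.15 pos [600.72 -48.    65.92] yaw -3.0644 open 0.613 F [-2.8 -1.3  8.3] ff 40.0 q [-0.2   0.44  1.67 -0.    1.03 -1.84]
dtool cm [-0.129  0.031  0.793] rotvec [-0.0006  0.002   0.0012]
top cut [612.77 -47.29] 0.2 157
top meter [609.27 -47.09] 0.1 56 diff [ 3.5 -0.2]
   with yaw [ 6.09249e+02 -4.64900e+01  4.89240e+01  8.70000e-02] 0.1
scene cut [608.44 -46.46] 0.35 128
scene meter [595.53 -49.27] 0.6 104 diff [12.91  2.81]
   with yaw [ 5.96334e+02 -5.14070e+01  4.89240e+01  1.23000e-01] 0.5
[600.71750388 -48.00355547  65.9237906 ] 0.0771832322117767
[-0.08  0.37 -0.09]
```

```bash
python3 - <<'E'
from h import *
c=env.capture("scene");d=env.capture("top")
A=cv2.resize(c["frame"][160:246,258:348],None,fx=6,fy=6,interpolation=cv2.INTER_CUBIC)[:516,:440]
B=cv2.resize(d["frame"][190:266,305:375],(360,391),interpolation=cv2.INTER_CUBIC)
o=np.zeros((516,800,3),np.uint8);o[:,:440]=A;o[:391,440:]=B
cv2.imwrite("pics/a5.png",o)
E
```

```text
(no output)
```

View pics/a5.png

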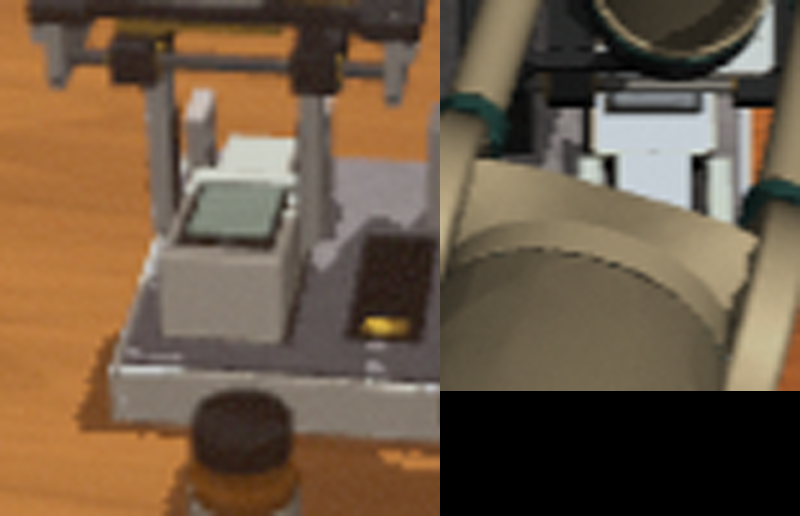

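```bash
python3 - <<'E'
from edge import *
c=env.capture("scene");g=cv2.cvtColor(c["frame"],cv2.COLOR_BGR2GRAY).astype(int)
for u in(288,293,298,303): print(u,g[185:224,u])
for x in(655,658,661):
  for y in(-75,-45,-20):
    print(x,y,[ (z,proj(c,(x,y,z)).round(1).tolist()) for z in(34,44,60,63,68,72,76)])
E
```

```text
288 [125 147 173 152 113 107 110  91 113 122 112  92  80  70  52  56 123 146
 133 127 129 127 127 128 125 126 127 127 125 126 128  95  85  85 101  85
 133 139 124]
293 [ 71  74  80 195 208 136 132 141 137 136 135 134 134 121  67  37 124 136
 137 130 129 128 129 130 129 128 128 126 126 130 125  99  87  85  82  77
  89 145 128]
298 [207 206 207 198 205 144 131 139 134 135 133 133 133 133  75  32  99 130
 148 131 129 129 129 128 128 126 128 127 127 126 126 106  90  87  88  82
  75 136 124]
303 [207 206 207 204 206 177 143 137 138 135 120  94  81  68  54  54  92 128
 151 134 130 130 129 126 128 129 127 127 129 124 127 129  93  86  89  88
  79 116 134]
655 -75 [(34, [283.5, 213.7]), (44, [283.3, 210.8]), (60, [283.0, 206.0]), (63, [283.0, 205.1]), (68, [282.9, 203.6]), (72, [282.8, 202.4]), (76, [282.8, 201.2])]
655 -45 [(34, [293.8, 214.8]), (44, [293.7, 211.9]), (60, [293.5, 207.1]), (63, [293.5, 206.2]), (68, [293.4, 204.7]), (72, [293.4, 203.5]), (76, [293.3, 202.3])]
655 -20 [(34, [302.5, 215.8]), (44, [302.4, 212.8]), (60, [302.3, 208.0]), (63, [302.3, 207.1]), (68, [302.3, 205.6]),
[... 322 characters left out ...]
3]), (72, [293.1, 204.1]), (76, [293.1, 202.9])]
658 -20 [(34, [302.3, 216.4]), (44, [302.2, 213.4]), (60, [302.1, 208.6]), (63, [302.1, 207.7]), (68, [302.0, 206.2]), (72, [302.0, 205.0]), (76, [302.0, 203.8])]
661 -75 [(34, [282.9, 214.9]), (44, [282.8, 212.0]), (60, [282.5, 207.2]), (63, [282.4, 206.3]), (68, [282.4, 204.8]), (72, [282.3, 203.6]), (76, [282.2, 202.4])]
661 -45 [(34, [293.3, 216.0]), (44, [293.2, 213.1]), (60, [293.0, 208.3]), (63, [293.0, 207.4]), (68, [292.9, 205.9]), (72, [292.9, 204.7]), (76, [292.8, 203.5])]
661 -20 [(34, [302.1, 217.0]), (44, [302.0, 214.0]), (60, [301.9, 209.2]), (63, [301.8, 208.3]), (68, [301.8, 206.8]), (72, [301.8, 205.6]), (76, [301.7, 204.4])]
```

Scene crop: the block's front face looks fully visible above the foam (rows 203–216), so the front is sitting on the +x rim and the analyser has pitched in the grip. I'll lift it and measure the pitch.

Call:
jog_arm([
  [0.5, 0, 0, -1, 0, 0, 0],
  [0.5, 0, 0, -1, 0, 0, 0],
  [0.5, 0, 0, -1, 0, 0, 0],
  [0.5, 0, 0, 0, 0, 0, 0],
  [0.5, 0, 0, 0, 0, 0, 0],
])

```text
clock: 8.82
tool_pos: [600.9, -47.9, 95.3]
ee_rot: [[-0.997, -0.077, 0.002], [-0.077, 0.997, -0.0], [-0.002, -0.0, -1.0]]
wrist_force: [0.8, -0.0, -3.5]
opening: 0.613
finger_force: 40.0
```

```bash
cat > m6.py <<'E'
import edge
from edge import *
from scipy.spatial.transform import Rotation as Ro
edge.tf=lambda P,X: X@(Ro.from_euler("ZY",[P[3],P[4]]).as_matrix()).T+P[:3]
z=22
top=seg((-90,-18,z),(-90,18,z))+seg((-90,-18,z),(-50,-18,z))+seg((-90,18,z),(-50,18,z))+seg((-50,18,z),(-50,29,z),1)+seg((-50,-29,z),(-50,-18,z),1)
sc=seg((50,-29,z),(50,-29,-22))+seg((50,29,z),(50,29,-22))+seg((-90,-18,z),(-90,18,z))+seg((50,-29,z),(50,29,z))+seg((50,-29,-22),(50,29,-22))
s=env.get_state();p=s["tool_pos"];R=s["ee_rot"];b=np.arctan2(R[1,0],R[0,0])+np.pi
print("tcp",p.round(2),"yaw",(b%6.2832).round(4),"F",s["wrist_force"].round(1))
c=env.capture("scene");d=env.capture("top")
for pit in(-.12,-.06,0.):
    x=p[0]+10;zz=p[2]-17
    K,r,k=efit(c,sc,(x-4.5,p[1],zz,b,pit),free=(0,1,2,4),rng=2.5);print(pit,"scene",K[[0,1,2,4]].round(3),r.round(2),k)
    K,r,k=efit(d,top,(x,p[1],zz,b,pit),free=(0,1),rng=2.5);print(pit,"top",K.round(2),r.round(2),k)
g=cv2.cvtColor(c["frame"],cv2.COLOR_BGR2GRAY).astype(int)
u,v=proj(c,(x+45,p[1],zz)).round().astype(int);print(u,v)
A=cv2.resize(c["frame"][v-35:v+25,u-35:u+35],None,fx=8,fy=8,interpolation=cv2.INTER_NEAREST);cv2.imwrite("pics/a6.png",A)
E
python3 m6.py
```

```text
tcp [600.86 -47.89  95.27] yaw 0.0772 F [ 0.8 -0.  -3.5]
-0.12 scene [ 6.48404e+02 -3.65620e+01  1.04757e+02 -1.58000e-01] 0.2 118
-0.12 top [ 6.1314e+02 -4.7100e+01  7.8270e+01  8.0000e-02 -1.2000e-01] 0.26 72
-0.06 scene [ 6.50252e+02 -3.61750e+01  1.05875e+02 -1.58000e-01] 0.11 118
-0.06 top [ 6.1148e+02 -4.6970e+01  7.8270e+01  8.0000e-02 -6.0000e-02] 0.27 72
0.0 scene [ 6.50320e+02 -3.61470e+01  1.05921e+02 -1.58000e-01] 0.2 118
0.0 top [ 6.0966e+02 -4.6850e+01  7.8270e+01  8.0000e-02  0.0000e+00] 0.28 72
292 202
```

View pics/a6.png

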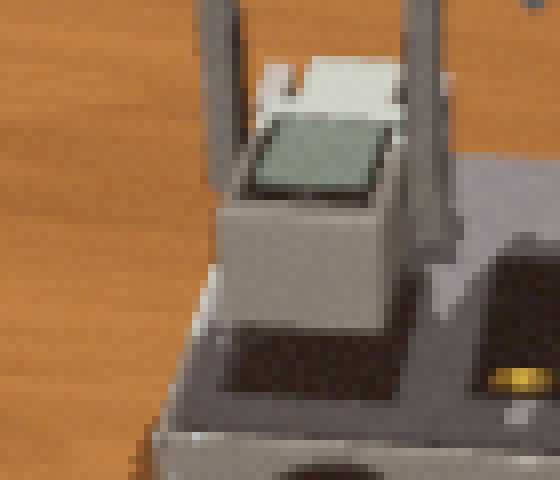

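```bash
cat > m7.py <<'E'
from h import *
from scipy.optimize import least_squares
from scipy.spatial.transform import Rotation as Ro
c=env.capture("scene")
px=np.array([(220,206),(386,211),(220,321),(386,328),(310,57),(402,64)])/8+[257,167]-.5
X=np.array([(50,-29,22),(50,29,22),(50,-29,-22),(50,29,-22),(-90,-18,22),(-90,18,22.)])
def f(q): 
    W=X@Ro.from_euler("ZY",[.0772,q[3]]).as_matrix().T+q[:3];return np.array([proj(c,w) for w in W])-px
for fz in (None,78.3):
    r=least_squares(lambda q:np.r_[f(q).ravel(),(0 if fz is None else (q[2]-fz))],(606,-47,78,-.05),x_scale=(1,1,1,.01));print(r.x.round(3),f(r.x).round(1).tolist())
J=r.jac;print(np.sqrt(np.diag(np.linalg.inv(J.T@J)))*.4)
E
python3 m7.py
```

```text
[ 5.92651e+02 -4.95820e+01  6.93850e+01 -1.27000e-01] [[-0.3, -0.2], [-0.2, 0.4], [0.1, -0.3], [-0.2, 0.1], [0.4, 0.1], [0.4, -0.1]]
[ 6.0683e+02 -4.5991e+01  7.8274e+01 -1.3500e-01] [[-0.5, -0.3], [-0.1, 0.2], [-0.1, -0.2], [-0.1, 0.2], [0.4, 0.1], [0.6, -0.2]]
[1.09004668 0.52377811 0.39941162 0.00837346]
```

Call:
jog_arm([
  [0.5, 0, 0, 0, 0, 0.065, 0],
  [0.5, 0, 0, 0, 0, 0.065, 0],
  [0.5, 0, 0, 0, 0, 0, 0],
  [0.5, 0, 0, 0, 0, 0, 0],
], grip_force=60)

```text
clock: 9.3
tool_pos: [600.6, -47.7, 93.4]
ee_rot: [[-0.989, -0.078, -0.129], [-0.077, 0.997, -0.01], [0.129, 0.0, -0.992]]
wrist_force: [-1.0, 1.0, -4.1]
opening: 0.612
finger_force: 60.0
```

```bash
cat > m8.py <<'E'
# joint fit of held analyser in both views: camera offsets per view from cut-out references
import edge
from edge import *
from scipy.spatial.transform import Rotation as Ro
edge.tf=lambda P,X: X@(Ro.from_euler("ZY",[P[3],P[4]]).as_matrix()).T+P[:3]
z=22
top=seg((-90,-18,z),(-90,18,z))+seg((-90,-18,z),(-50,-18,z))+seg((-90,18,z),(-50,18,z))+seg((-50,18,z),(-50,29,z),1)+seg((-50,-29,z),(-50,-18,z),1)
sc=seg((50,-29,z),(50,-29,-22))+seg((50,29,z),(50,29,-22))+seg((-90,-18,z),(-90,18,z))+seg((50,-29,z),(50,29,z))+seg((50,-29,-22),(50,29,-22))
s=env.get_state();p=s["tool_pos"];R=s["ee_rot"];b=(np.arctan2(R[1,0],R[0,0])+np.pi)%(2*np.pi)
print("t",s["clock"],"tcp",p.round(2),"z axis",R[:,2].round(3),"yaw",b.round(4),"F",s["wrist_force"].round(1))
c=env.capture("scene");d=env.capture("top")
for x in(10,13):
    K,r,k=efit(c,sc,(p[0]+x-4.5,p[1],p[2]-17,b,0),free=(1,0,4),rng=1.8);print("scene",K[[0,1,4]].round(3),r.round(2),k)
    K,r,k=efit(c,sc,(p[0]+x-4.5,p[1],p[2]-17,b,0),free=(1,0),rng=1.8);print("scene",K[[0,1,4]].round(3),r.round(2),k)
    K,r,k=efit(d,top,(p[0]+x,p[1],p[2]-17,b,0),free=(0,1),rng=2.5);print("top",K[:2].round(2),r.round(2),k)
u,v=proj(c,(p[0]+55,p[1],p[2]-17)).round().astype(int);print(u-35,v-35)
A=cv2.resize(c["frame"][v-35:v+25,u-35:u+35],None,fx=8,fy=8,interpolation=cv2.INTER_NEAREST);cv2.imwrite("pics/a7.png",A)
E
python3 m8.py
```

```text
t 9.3 tcp [600.61 -47.72  93.38] z axis [-0.129 -0.01  -0.992] yaw 0.0777 F [-1.   1.  -4.1]
scene [ 6.05494e+02 -4.67040e+01 -2.40000e-02] 0.39 116
scene [605.803 -46.846   0.   ] 0.4 115
top [613.17 -64.51] 0.44 45
scene [ 6.05485e+02 -4.67020e+01 -2.40000e-02] 0.39 116
scene [605.805 -46.849   0.   ] 0.4 115
top [613.21 -64.47] 0.42 43
257 167
```

View pics/a7.png

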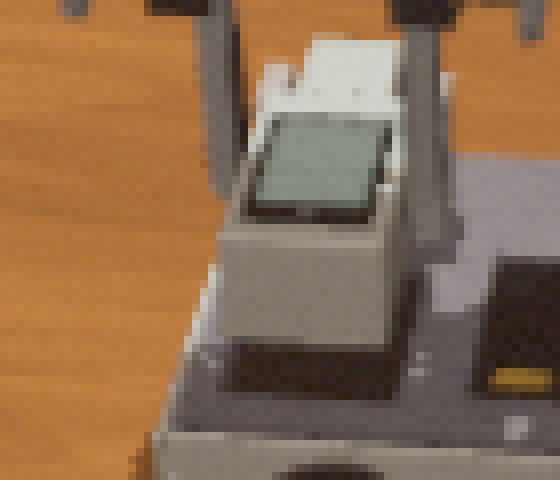

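```bash
sed -i 's/^px=.*/px=np.array([(220,230),(386,238),(222,338),(388,347),(312,39),(402,45)])\/8+[257,167]-.5/; s/78.3)/76.4)/' m7.py; python3 m7.py
```

```text
[ 5.97925e+02 -4.78830e+01  7.03020e+01 -4.00000e-03] [[-0.3, -0.0], [-0.2, 0.2], [0.1, -0.2], [-0.2, -0.1], [0.0, 0.1], [0.5, -0.0]]
[ 6.07577e+02 -4.54420e+01  7.63810e+01 -1.10000e-02] [[-0.4, -0.1], [-0.1, 0.1], [0.0, -0.1], [-0.1, 0.1], [0.0, 0.1], [0.6, -0.1]]
[1.08629464 0.52332579 0.39937588 0.00899268]
```

Call:
jog_arm([
  [0.5, -0.13, 0, 0.99, 0, 0.005, 0],
  [0.5, -0.1, 0, 0.8, 0, 0, 0],
  [0.5, -0.026, 0, 0.2, 0, 0, 0],
  [0.5, -0.026, 0, 0.2, 0, 0, 0],
  [0.5, -0.026, 0, 0.2, 0, 0, 0],
  [0.5, -0.026, 0, 0.2, 0, 0, 0],
  [0.5, 0, 0, 0, 0, 0, 0],
])

```text
clock: 10.03
tool_pos: [599.8, -47.8, 68.0]
ee_rot: [[-0.988, -0.077, -0.135], [-0.076, 0.997, -0.01], [0.135, 0.0, -0.991]]
wrist_force: [-0.2, -0.0, -3.5]
opening: 0.614
finger_force: 60.0
```

Call:
jog_arm([
  [0.5, -0.027, 0, 0.2, 0, 0, 0],
  [0.5, -0.027, 0, 0.2, 0, 0, 0],
  [0.5, -0.027, 0, 0.2, 0, 0, 0],
  [0.5, -0.014, 0, 0.1, 0, 0, 0],
  [0.5, 0, 0, 0, 0, 0, 0],
])

```text
clock: 10.45
tool_pos: [599.7, -47.8, 61.0]
ee_rot: [[-0.988, -0.077, -0.135], [-0.076, 0.997, -0.01], [0.135, 0.0, -0.991]]
wrist_force: [-0.4, -0.2, -5.1]
opening: 0.607
finger_force: 60.0
```

Call:
jog_arm([
  [0.5, -0.014, 0, 0.1, 0, 0, 0],
  [0.5, -0.014, 0, 0.1, 0, 0, 0],
  [0.5, -0.014, 0, 0.1, 0, 0, 0],
  [0.5, 0, 0, 0, 0, 0, 0],
])

```text
clock: 10.78
tool_pos: [600.0, -47.9, 59.1]
ee_rot: [[-0.988, -0.077, -0.134], [-0.076, 0.997, -0.01], [0.134, -0.0, -0.991]]
wrist_force: [-2.2, -0.7, 1.7]
opening: 0.616
finger_force: 60.0
```

Contact. Press a little more, then check.

Call:
jog_arm([
  [0.5, -0.014, 0, 0.1, 0, 0, 0],
  [0.5, -0.014, 0, 0.1, 0, 0, 0],
  [0.5, -0.014, 0, 0.1, 0, 0, 0],
  [0.5, 0, 0, 0, 0, 0, 0],
  [0.5, 0, 0, 0, 0, 0, 0],
])

```text
clock: 11.2
tool_pos: [599.1, -48.0, 57.4]
ee_rot: [[-0.988, -0.077, -0.135], [-0.076, 0.997, -0.011], [0.135, -0.0, -0.991]]
wrist_force: [-5.6, 0.4, 10.6]
opening: 0.613
finger_force: 60.0
```

Call:
jog_arm([
  [0, 0, 0, 0, 0, 0, 0],
  [0, 0, 0, 0, 0, 0, 0],
  [0, 0, 0, 0, 0, 0, 0],
  [0, 0, 0, 0, 0, 0, 0],
  [0, 0, 0, -1.5, 0, 0, 0],
  [0, 0, 0, -3, 0, 0, 0],
  [0, 0, 0, -3, 0, -0.067, 0],
  [0, 0, 0, -3, 0, -0.067, 0],
  [0, 0, 3, 0, 0, 0, 0],
  [0, 0, 4, 0, 0, 0, 0],
  [0, 0, 4, 0, 0, 0, 0],
  [0, 0, 4, 0, 0, 0, 0],
])

```text
clock: 12.2
tool_pos: [600.4, 103.7, 159.8]
ee_rot: [[-0.997, -0.076, -0.0], [-0.076, 0.997, 0.0], [0.0, 0.0, -1.0]]
wrist_force: [0.2, -0.1, -0.2]
opening: 1.001
finger_force: 0.0
```

```bash
python3 - <<'E'
from h import *
import pickle
s=env.get_state();print(s["clock"],s["tool_pos"].round(1),s["qpos"].round(2),s["ee_rot"].round(3).tolist())
c=env.capture("scene");d=env.capture("top");pickle.dump((c,d),open("C2.pkl","wb"))
A=cv2.resize(c["frame"][160:246,258:348],None,fx=5,fy=5,interpolation=cv2.INTER_NEAREST)[:430,:440]
B=cv2.resize(d["frame"][168:258,300:372],None,fx=5,fy=5,interpolation=cv2.INTER_NEAREST)
o=np.zeros((450,800,3),np.uint8);o[:430,:440]=A;o[:450,440:]=B
cv2.imwrite("pics/a8.png",o)
E
```

```text
12.2 [600.4 103.7 159.8] [ 0.06  0.37  1.53  0.    1.25 -1.59] [[-0.997, -0.076, -0.0], [-0.076, 0.997, 0.0], [0.0, 0.0, -1.0]]
```

View pics/a8.png

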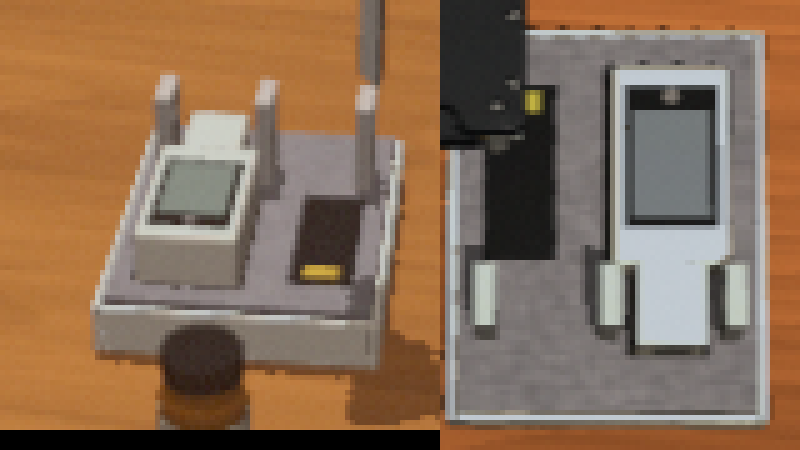

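The scene crop shows the analyser level between eyes 2 and 3, with about 30 mm showing above the foam. In the top view it fills the cutout, so it is seated. Now I'll refine the rod pose with the edge fit.

```bash
cat > m9.py <<'E'
from edge import *
import pickle
C={n:pickle.load(open(n+"0.pkl","rb")) for n in("top","scene")}
sh=seg((34,6,0),(160,6,0))+seg((34,-6,0),(160,-6,0))
hs=seg((-25,-11,11),(25,-11,11),1)+seg((-25,11,11),(25,11,11),1)
hr=seg((-25,-11,11),(-25,11,11),1)
for n,c in C.items():
    for P0 in((549.4,360.2,32,-1.605),(549.8,364,32,-1.61)):
        P,r,k=efit(c,sh,P0,free=(0,3),rng=2);print(n,"shaft",P.round(2),P[3].round(4),r.round(2),k)
        Q,r,k=efit(c,hs,P,free=(0,),rng=2);print(n,"handle",Q[:2].round(2),r.round(2),k)
# along-axis profile
c=C["top"];g=cv2.cvtColor(c["frame"],cv2.COLOR_BGR2GRAY)
for n,zz in(("top",11),("scene",11)):
    c=C[n];g=cv2.cvtColor(c["frame"],cv2.COLOR_BGR2GRAY);P=np.array([549.6 if n=="top" else 547.5,361,32,-1.607])
    print(n,[(x,int(map_coordinates(g.astype(float),[[w[1]],[w[0]]],order=1)[0])) for x in list(range(-40,48,4))+list(range(156,190,3)) for w in[proj(c,tf(P,np.array([[x,0,zz if x<30 else 3.]]))[0])]])
E
python3 m9.py
```

```text
top shaft [548.93 360.2   32.    -1.6 ] -1.6012 0.5 126
top handle [547.76 360.2 ] 0.5 100
top shaft [549.08 364.    32.    -1.6 ] -1.6015 0.5 126
top handle [548.03 364.  ] 0.5 100
scene shaft [541.92 360.2   32.    -1.59] -1.5864 0.21 126
scene handle [548.97 360.2 ] 0.19 71
scene shaft [541.86 364.    32.    -1.56] -1.5629 0.5 126
scene handle [536.18 364.  ] 1.5 100
top [(-40, 121), (-36, 124), (-32, 123), (-28, 120), (-24, 51), (-20, 19), (-16, 20), (-12, 21), (-8, 22), (-4, 21), (0, 22), (4, 21), (8, 22), (12, 21), (16, 21), (20, 22), (24, 123), (28, 149), (32, 177), (36, 184), (40, 187), (44, 193), (156, 180), (159, 180), (162, 180), (165, 161), (168, 162), (171, 166), (174, 143), (177, 124), (180, 106), (183, 102), (186, 118), (189, 117)]
scene [(-40, 126), (-36, 125), (-32, 125), (-28, 109), (-24, 47), (-20, 44), (-16, 46), (-12, 46), (-8, 46), (-4, 45), (0, 46), (4, 46), (8, 43), (12, 45), (16, 46), (20, 85), (24, 175), (28, 142), (32, 181), (36, 180), (40, 178), (44, 175), (156, 170), (159, 168), (162, 164), (165, 159), (168, 154), (171, 143), (174, 135), (177, 135), (180, 135), (183, 135), (186, 135), (189, 134)]
```

Call:
jog_arm([
  [0, 0.45, 3.78, 0, 0, 0, 0],
  [0, 0.45, 3.78, 0, 0, 0, 0],
  [0, 0.45, 3.78, 0, 0, 0, 0],
  [0, 0.45, 3.78, 0, 0, 0, 0],
  [0, 0.45, 3.78, 0, 0, 0, 0],
  [0, 0.45, 3.78, 0, 0, 0, 0],
  [0, 0.44, 3.76, 0, 0, 0, 0],
  [0, 0, 0, 0.5, 0, 0, 0.12],
  [0, 0, 0, 0.5, 0, 0, 0.12],
  [0, 0, 0, 0.5, 0, 0, 0.12],
  [0, 0, 0, 0.5, 0, 0, 0.12],
  [0, 0, 0, 0.5, 0, 0, 0.12],
], grip_force=40)

```text
clock: 13.3
tool_pos: [549.1, 363.3, 133.8]
ee_rot: [[-0.864, 0.504, -0.001], [0.504, 0.864, -0.001], [0.001, -0.001, -1.0]]
wrist_force: [-0.0, 0.2, 1.6]
opening: 0.997
finger_force: 0.0
```

Call:
jog_arm([
  [0, 0, 0, 0.5, 0, 0, 0.12],
  [0, 0, 0, 0.5, 0, 0, 0.12],
  [0, 0, 0, 0.5, 0, 0, 0.12],
  [0, 0, 0, 0.5, 0, 0, 0.12],
  [0, 0, 0, 0.5, 0, 0, 0.12],
  [0, 0, 0, 0.5, 0, 0, 0.12],
  [0, 0, 0, 0.5, 0, 0, 0.12],
  [0, 0, 0, 0.5, 0, 0, 0.12],
  [0, 0, 0, 0.5, 0, 0, 0.12],
  [0, 0, 0, 0, 0, 0, 0],
  [0, 0, 0, 0, 0, 0, 0],
])

```text
clock: 14.22
tool_pos: [548.9, 363.2, 89.0]
ee_rot: [[0.029, 1.0, -0.002], [1.0, -0.029, -0.001], [-0.001, -0.002, -1.0]]
wrist_force: [-0.3, 0.2, 0.3]
opening: 0.995
finger_force: 0.0
```

```bash
python3 plan.py 549 365 30 1.5386
```

```text
t 14.22 pos [548.9  363.19  88.97] yaw 1.5415 open 0.995 F [-0.3  0.2  0.3] ff 0.0 q [0.48 0.49 1.51 0.   1.14 0.51]
dtool cm [0.186 0.015 5.897] rotvec [-0.0017  0.0008  0.0029]
```

Call:
jog_arm([
  [0, 0.18, 0, 1.5, 0, 0, 0],
  [0, 0, 0, 2, 0, 0, 0],
  [0, 0, 0, 1.4, 0, 0, 0],
  [0, 0, 0, 1, 0, 0, 0],
  [0.6, 0, 0, 0, 0, 0, 0],
  [0.6, 0, 0, 0, 0, 0, 0],
  [0.6, 0, 0, 0, 0, 0, 0],
  [0.9, 0, 0, 0, 0, 0, 0],
  [0.9, 0, 0, 0, 0, 0, 0],
  [0.9, 0, 0, 0, 0, 0, 0],
  [0.9, 0, 0, 0, 0, 0, 0],
])

```text
clock: 15.13
tool_pos: [549.0, 365.8, 31.1]
ee_rot: [[0.032, 0.999, -0.0], [0.999, -0.032, 0.0], [0.0, -0.0, -1.0]]
wrist_force: [-0.5, 0.4, -0.4]
opening: 0.535
finger_force: 0.0
```

```bash
python3 plan.py 549 365 30 1.5386
```

```text
t 15.13 pos [548.97 365.76  31.1 ] yaw 1.539 open 0.535 F [-0.5  0.4 -0.4] ff 0.0 q [0.48 0.55 1.57 0.   1.02 0.51]
dtool cm [-0.076  0.006  0.11 ] rotvec [-0.0001 -0.0004  0.0004]
```

Call:
jog_arm([
  [0.9, 0, 0, 0.05, 0, 0, 0],
  [0.9, 0, 0, 0, 0, 0, 0],
  [0.9, 0, 0, 0, 0, 0, 0],
  [0.9, 0, 0, 0, 0, 0, 0],
  [0.9, 0, 0, 0, 0, 0, 0],
  [0.9, 0, 0, 0, 0, 0, 0],
])

```text
clock: 15.63
tool_pos: [548.7, 365.6, 30.0]
ee_rot: [[0.032, 0.999, -0.001], [0.999, -0.032, -0.0], [-0.0, -0.001, -1.0]]
wrist_force: [-1.0, 0.7, 0.2]
opening: 0.231
finger_force: 40.0
```

Call:
jog_arm([
  [0.9, 0, 0, -0.5, 0, 0, 0],
  [0.9, 0, 0, -1.2, 0, 0, 0],
  [0.9, 0, 0, -1.5, 0, 0, 0],
  [0.9, 0, 0, -1, 0, 0, 0],
  [0.9, -2, -0.3, 0, 0, 0, 0],
  [0.9, -3, -0.6, 0, 0, 0, 0],
  [0.9, -3, -0.7, 0, 0, 0, -0.054],
  [0.9, -3, -0.7, 0, 0, 0, -0.054],
  [0.9, -1.6, -0.5, 0, 0, 0, 0],
  [0.9, 0, 0, 0, 0, 0, 0],
  [0.9, 0, 0, 0, 0, 0, 0],
])

```text
clock: 16.55
tool_pos: [520.8, 239.7, 72.9]
ee_rot: [[-0.073, 0.997, 0.001], [0.997, 0.073, 0.001], [0.001, 0.001, -1.0]]
wrist_force: [-1.2, 0.1, -2.0]
opening: 0.23
finger_force: 40.0
```

```bash
python3 plan.py 517.6 239.7 72 1.6468
cat > m10.py <<'E'
from edge import *
s=env.get_state();p=s["tool_pos"];R=s["ee_rot"];b=np.arctan2(R[1,0],R[0,0])-np.pi
d=np.array([np.cos(b),np.sin(b),0])
h=p+3*d+[0,0,2];print("handle est",h.round(2),"yaw",b.round(4))
A=np.array([h[0],h[1],h[2],b])
sh=seg((60,6,0),(160,6,0),1)+seg((60,-6,0),(160,-6,0),1)
eyes=[]
for y in(60,0,-60): eyes+=seg((-60,y-5,90),(-60,y+5,90),1)+seg((-30,y-5,90),(-30,y+5,90),1)+seg((-60,y-5,90),(-30,y-5,90),1)+seg((-60,y+5,90),(-30,y+5,90),1)
from scipy.ndimage import map_coordinates as mc
for n in("top","scene"):
    c=env.capture(n)
    P0=(582.4,-19,0,.076) if n=="top" else (582,-16.8,0,.078)
    E,r,k=efit(c,eyes,P0,free=(0,1),rng=2);print(n,"tray via eyes",E[:2].round(2),r.round(2),k)
    fr=(0,3) if n=="top" else (2,)
    Q,r,k=efit(c,sh,A,free=fr,rng=2.5);print(n,"shaft",Q.round(2),"yaw",Q[3].round(4),r.round(2),k)
    if n=="top":
        g=cv2.cvtColor(c["frame"],cv2.COLOR_BGR2GRAY).astype(float)
        print("tip profile",[(x,int(mc(g,[[w[1]],[w[0]]],order=1)[0])) for x in range(160,190,2) for w in[proj(c,tf(Q,np.array([[x,0,2.]]))[0])]])
E
python3 m10.py
```

```text
t 16.55 pos [520.85 239.73  72.93] yaw 1.6436 open 0.23 F [-1.2  0.1 -2. ] ff 40.0 q [0.31 0.39 1.73 0.   1.02 0.24]
dtool cm [ 0.02  -0.324  0.093] rotvec [ 0.0008 -0.0014 -0.0032]
handle est [521.07 236.74  74.93] yaw -1.498
top tray via eyes [582.37 -18.75] 0.1 240
top shaft [521.66 236.74  74.93  -1.49] yaw -1.4945 0.5 200
tip profile [(160, 166), (162, 165), (164, 166), (166, 165), (168, 160), (170, 156), (172, 149), (174, 135), (176, 114), (178, 92), (180, 115), (182, 155), (184, 172), (186, 135), (188, 96)]
scene tray via eyes [582.06 -16.86] 0.1 240
scene shaft [521.07 236.74  74.02  -1.5 ] yaw -1.498 0.9 200
```

Call:
jog_arm([
  [0.9, -0.5, -0.2, 0.05, 0, 0, 0],
  [0.9, -0.5, -0.17, 0, 0, 0, -0.002],
  [0.9, -0.5, 0, 0, 0, 0, 0],
  [0.9, 0, 0, 0, 0, 0, 0],
  [0.9, 0, 0, 0, 0, 0, 0],
])

```text
clock: 17.07
tool_pos: [517.6, 224.4, 71.5]
ee_rot: [[-0.078, 0.997, -0.001], [0.997, 0.078, 0.0], [0.0, -0.001, -1.0]]
wrist_force: [-0.3, -0.1, -0.2]
opening: 0.23
finger_force: 40.0
```

```bash
cat >> m10.py <<'E'
# lateral offset profile: fit brightness centroid of shaft & eye plates in top view along tray x, at several y
c=env.capture("top");g=cv2.cvtColor(c["frame"],cv2.COLOR_BGR2GRAY).astype(float)
o=np.arange(-14,14.1,.5)
for x in range(40,165,12):
    w=np.array([proj(c,tf(A,np.array([[x,t,0.]]))[0]) for t in o]);v=mc(g,[w[:,1],w[:,0]],order=1)
    gr=np.gradient(v);i=gr.argmax();j=gr.argmin();print(x,"edges",o[i],o[j],"mid",(o[i]+o[j])/2,end="; ")
print()
E
python3 m10.py;  python3 plan.py 517.6 239.7 72 1.6468
```

```text
handle est [517.86 221.38  73.48] yaw -1.4932
top tray via eyes [582.38 -18.75] 0.1 240
top shaft [518.07 221.38  73.48  -1.49] yaw -1.4929 0.5 200
tip profile [(160, 175), (162, 174), (164, 174), (166, 175), (168, 173), (170, 171), (172, 168), (174, 153), (176, 128), (178, 118), (180, 170), (182, 191), (184, 197), (186, 190), (188, 169)]
scene tray via eyes [582.06 -16.86] 0.1 240
scene shaft [517.86 221.38  73.1   -1.49] yaw -1.4932 0.8 200
40 edges -5.0 4.5 mid -0.25; 52 edges -5.0 4.5 mid -0.25; 64 edges -4.0 4.5 mid 0.25; 76 edges -5.0 5.5 mid 0.25; 88 edges -5.0 4.5 mid -0.25; 100 edges -5.0 5.5 mid 0.25; 112 edges -5.0 4.5 mid -0.25; 124 edges -5.0 4.5 mid -0.25; 136 edges -5.0 4.5 mid -0.25; 148 edges -5.0 4.5 mid -0.25; 160 edges -5.0 5.5 mid 0.25; 
t 17.22 pos [517.68 224.6   71.55] yaw 1.6487 open 0.23 F [ 0.7 -0.4 -1.3] ff 40.0 q [0.29 0.38 1.75 0.   1.01 0.21]
dtool cm [ 1.506  0.109 -0.044] rotvec [-0.0008 -0.0002  0.0019]
```

Call:
jog_arm([
  [0.9, 0, 0.04, -0.05, 0, 0, 0],
  [0.9, -0.5, 0, 0, 0, 0, 0],
  [0.9, -0.5, 0, 0, 0, 0, 0],
  [0.9, -0.6, 0, 0, 0, 0, 0],
  [0.9, -0.6, 0, 0, 0, 0, 0],
  [0.9, -0.6, 0, 0, 0, 0, 0],
  [0.9, 0, 0, 0, 0, 0, 0],
])

```text
clock: 17.8
tool_pos: [520.2, 195.2, 72.1]
ee_rot: [[-0.077, 0.997, -0.001], [0.997, 0.077, -0.001], [-0.001, -0.001, -1.0]]
wrist_force: [0.0, -0.9, -1.1]
opening: 0.233
finger_force: 40.0
```

```bash
python3 plan.py 517.6 239.7 72 1.6468;python3 m10.py
```

```text
t 17.8 pos [520.16 195.17  72.07] yaw 1.6477 open 0.233 F [ 0.  -0.9 -1.1] ff 40.0 q [ 0.23  0.37  1.77 -0.    1.    0.16]
dtool cm [4.46  0.086 0.005] rotvec [-0.0012  0.0005  0.0009]
handle est [520.39 192.18  74.07] yaw -1.4939
top tray via eyes [582.38 -18.75] 0.2 240
top shaft [521.07 192.18  74.07  -1.5 ] yaw -1.5015 0.5 198
tip profile [(160, 186), (162, 181), (164, 179), (166, 178), (168, 174), (170, 172), (172, 169), (174, 158), (176, 139), (178, 120), (180, 118), (182, 122), (184, 122), (186, 120), (188, 116)]
scene tray via eyes [582.13 -16.84] 0.1 240
scene shaft [520.39 192.18  77.72  -1.49] yaw -1.4939 0.21 200
40 edges -4.5 4.5 mid 0.0; 52 edges -4.5 5.0 mid 0.25; 64 edges -5.5 4.5 mid -0.5; 76 edges -5.5 5.5 mid 0.0; 88 edges -5.5 4.5 mid -0.5; 100 edges -5.5 5.5 mid 0.0; 112 edges -5.5 4.5 mid -0.5; 124 edges -5.5 4.5 mid -0.5; 136 edges -5.5 4.5 mid -0.5; 148 edges -5.5 2.0 mid -1.75; 160 edges -4.5 5.5 mid 0.5;
```

Call:
jog_arm([
  [0.9, -0.6, 0, 0, 0, 0, 0],
  [0.9, -0.6, 0, 0, 0, 0, 0],
  [0.9, -0.6, 0, 0, 0, 0, 0],
  [0.9, -0.6, 0, 0, 0, 0, 0],
  [0.9, -0.6, 0, 0, 0, 0, 0],
  [0.9, -0.6, 0, 0, 0, 0, 0],
  [0.9, -0.6, 0, 0, 0, 0, 0],
  [0.9, -0.6, 0, 0, 0, 0, 0],
  [0.9, -0.6, 0, 0, 0, 0, 0],
  [0.9, 0, 0, 0, 0, 0, 0],
])

```text
clock: 18.78
tool_pos: [524.5, 141.6, 72.1]
ee_rot: [[-0.077, 0.997, -0.001], [0.997, 0.077, -0.0], [-0.0, -0.001, -1.0]]
wrist_force: [0.6, -0.3, -0.8]
opening: 0.23
finger_force: 40.0
```

```bash
python3 plan.py 524.3 141 72 1.6468
```

```text
t 18.78 pos [524.47 141.55  72.08] yaw 1.6479 open 0.23 F [ 0.6 -0.3 -0.8] ff 40.0 q [ 0.14  0.36  1.79 -0.    0.99  0.06]
dtool cm [-0.054 -0.021  0.008] rotvec [-0.001   0.0004  0.0011]
```

Call:
jog_arm([
  [0.9, -0.6, 0, 0, 0, 0, 0],
  [0.9, -0.6, 0, 0, 0, 0, 0],
  [0.9, -0.6, 0, 0, 0, 0, 0],
  [0.9, -0.6, 0, 0, 0, 0, 0],
  [0.9, -0.6, 0, 0, 0, 0, 0],
  [0.9, -0.6, 0, 0, 0, 0, 0],
  [0.9, -0.6, 0, 0, 0, 0, 0],
  [0.9, -0.6, 0, 0, 0, 0, 0],
  [0.9, -0.6, 0, 0, 0, 0, 0],
  [0.9, -0.4, 0, 0, 0, 0, 0],
  [0.9, -0.3, 0, 0, 0, 0, 0],
  [0.9, 0, 0, 0, 0, 0, 0],
])

```text
clock: 19.78
tool_pos: [529.2, 81.3, 72.0]
ee_rot: [[-0.077, 0.997, -0.001], [0.997, 0.077, -0.0], [-0.0, -0.001, -1.0]]
wrist_force: [-0.0, -1.0, -2.5]
opening: 0.232
finger_force: 40.0
```

Call:
jog_arm([
  [0.9, -0.15, 0, 0, 0, 0, 0],
  [0.9, -0.15, 0, 0, 0, 0, 0],
  [0.9, -0.1, 0, 0, 0, 0, 0],
  [0.9, -0.1, 0, 0, 0, 0, 0],
  [0.9, -0.1, 0, 0, 0, 0, 0],
  [0.9, 0, 0, 0, 0, 0, 0],
])

```text
clock: 20.28
tool_pos: [529.6, 76.9, 72.1]
ee_rot: [[-0.077, 0.997, -0.001], [0.997, 0.077, 0.002], [0.002, -0.001, -1.0]]
wrist_force: [-0.5, 4.0, -0.9]
opening: 0.233
finger_force: 40.0
```

Call:
jog_arm([
  [0.9, -0.1, 0, 0, 0, 0, 0],
  [0.9, -0.1, 0, 0, 0, 0, 0],
  [0.9, -0.1, 0, 0, 0, 0, 0],
  [0.9, 0, 0, 0, 0, 0, 0],
  [0.9, 0, 0, 0, 0, 0, 0],
])

```text
clock: 20.7
tool_pos: [529.6, 76.8, 72.2]
ee_rot: [[-0.076, 0.997, -0.001], [0.997, 0.076, 0.007], [0.007, -0.0, -1.0]]
wrist_force: [-0.3, 11.9, -0.9]
opening: 0.234
finger_force: 40.0
```

```bash
python3 plan.py 530 75 72 1.6468; python3 - <<'E'
from edge import *
from scipy.ndimage import map_coordinates as mc
s=env.get_state();p=s["tool_pos"];R=s["ee_rot"];b=np.arctan2(R[1,0],R[0,0])-np.pi
for n,off in(("top",0),("scene",2)):
    c=env.capture(n);g=cv2.cvtColor(c["frame"],cv2.COLOR_BGR2GRAY).astype(float)
    P=np.array((582.4,-18.75+off,0,.076))
    print(n,"tip beyond eye3 centre:",[(k,int(mc(g,[[w[1]],[w[0]]],order=1)[0])) for k in range(0,36,2) for w in[proj(c,tf(P,np.array([[-45,-60-k,76.]]))[0])]])
E
```

```text
t 20.7 pos [529.62  76.81  72.22] yaw 1.6465 open 0.234 F [-0.3 11.9 -0.9] ff 40.0 q [ 0.01  0.35  1.81  0.01  0.98 -0.07]
dtool cm [-0.184  0.024  0.021] rotvec [-0.0004 -0.0071 -0.0003]
top tip beyond eye3 centre: [(0, 198), (2, 198), (4, 197), (6, 189), (8, 176), (10, 171), (12, 168), (14, 166), (16, 162), (18, 149), (20, 128), (22, 119), (24, 116), (26, 117), (28, 117), (30, 117), (32, 118), (34, 116)]
scene tip beyond eye3 centre: [(0, 103), (2, 103), (4, 107), (6, 115), (8, 133), (10, 146), (12, 154), (14, 149), (16, 143), (18, 136), (20, 128), (22, 124), (24, 123), (26, 122), (28, 121), (30, 120), (32, 121), (34, 121)]
```

Call:
jog_arm([
  [0.9, 0.2, 0, 0, 0, 0, 0],
  [0.9, 0, 0, 0, 0, 0, 0],
  [0.6, 0, 0, 0, 0, 0, 0],
  [0.3, 0, 0, 0, 0, 0, 0],
  [0.3, 0, 0, 0, 0, 0, 0],
  [0.3, 0, 0, 0, 0, 0, 0],
  [0.3, 0, 0, 0, 0, 0, 0],
  [0.3, 0, 0, -1, 0, 0, 0],
  [0.3, 0, 0, -2, 0, 0, 0],
  [0.3, 0, 0, -3, 0, 0, 0],
  [0.3, 0, 0, -3, 0, 0, 0],
  [0.3, 0, 0, -3, 0, 0, 0],
])

```text
clock: 21.8
tool_pos: [529.5, 74.7, 194.0]
ee_rot: [[-0.078, 0.997, -0.001], [0.997, 0.078, -0.0], [-0.0, -0.001, -1.0]]
wrist_force: [0.6, 0.4, -0.4]
opening: 0.699
finger_force: 0.0
```

Call:
jog_arm([
  [0.3, 2, 0, -3, 0, 0, 0],
  [0.3, 4, 0, 0, 0, 0, 0],
  [0.3, 4, 0, 0, 0, 0, 0],
  [0.3, 4, 0, 0, 0, 0, 0],
  [0.3, 4, 0, 0, 0, 0, 0],
  [0.3, 4, 0, 0, 0, 0, 0],
  [0.3, 0, 0, 0, 0, 0, 0],
  [0.3, 0, 0, 0, 0, 0, 0],
])

```text
clock: 22.47
tool_pos: [512.1, 296.0, 222.5]
ee_rot: [[-0.082, 0.997, -0.001], [0.997, 0.082, -0.0], [-0.0, -0.001, -1.0]]
wrist_force: [0.1, -0.7, -0.8]
opening: 0.701
finger_force: 0.0
```

```bash
python3 - <<'E'
from edge import *
import pickle
from scipy.ndimage import map_coordinates as mc
s=env.get_state();print(s["clock"],s["tool_pos"],s["opening"],s["wrist_force"])
old,oldt=pickle.load(open("C2.pkl","rb"))
for n,off,ref in(("top",0,oldt),("scene",2,old)):
    c=env.capture(n);g=cv2.cvtColor(c["frame"],cv2.COLOR_BGR2GRAY).astype(float)
    P=np.array((582.4,-18.75+off,0,.076))
    print(n,"tip:",[(k,int(mc(g,[[w[1]],[w[0]]],order=1)[0])) for k in range(8,28,2) for w in[proj(c,tf(P,np.array([[-45,-60-k,76.]]))[0])]])
    print("handle",[(k,int(mc(g,[[w[1]],[w[0]]],order=1)[0])) for k in range(0,70,4) for w in[proj(c,tf(P,np.array([[-45,60+k,85.]]))[0])]])
    if n=="top":
        b=(582.4-45-60*.076+35*-.076,-18.75-3.4+95,74,.076-np.pi/2)
        Q,r,k=efit(c,seg((-25,-11,11),(24,-11,11),1)+seg((-25,11,11),(24,11,11),1),b,free=(0,3),rng=2.5);print("handle",np.round(b,3),Q.round(3),r,k)
    # analyser moved? compare patch on its screen/body with earlier
    u,v=proj(c,(600,-47,63)).round().astype(int);a=c["frame"][v-14:v+15,u-10:u+11].astype(np.float32);q=ref["frame"][v-14:v+15,u-10:u+11].astype(np.float32)
    print("analyser shift px",cv2.phaseCorrelate(cv2.cvtColor(q,6),cv2.cvtColor(a,6)),np.abs(a-q).mean())
    for w in("jar","canister","soap"): print(w,[np.round(x["point"],0).tolist() for x in env.boxes_of(w,c)[:1]])
E
```

```text
22.4667 [512.14924297 295.97801045 222.49056478] 0.7010648602032877 [ 0.10798145 -0.73851614 -0.75947866]
top tip: [(8, 184), (10, 180), (12, 177), (14, 172), (16, 167), (18, 158), (20, 135), (22, 123), (24, 120), (26, 120)]
handle [(0, 204), (4, 183), (8, 196), (12, 78), (16, 18), (20, 19), (24, 18), (28, 17), (32, 19), (36, 19), (40, 19), (44, 19), (48, 19), (52, 20), (56, 19), (60, 49), (64, 114), (68, 121)]
handle [530.18   72.85   74.     -1.495] [529.091  72.85   74.     -1.493] 0.9263247152877805 98
analyser shift px ((0.012379927493663345, -0.02482771079489332), 0.9866986718442705) 4.2977557
jar [[745.0, -13.0, 64.0]]
canister [[732.0, 161.0, 101.0]]
soap [[716.0, -252.0, 120.0]]
scene tip: [(8, 124), (10, 136), (12, 146), (14, 145), (16, 140), (18, 133), (20, 129), (22, 126), (24, 123), (26, 122)]
handle [(0, 189), (4, 164), (8, 161), (12, 108), (16, 56), (20, 54), (24, 58), (28, 58), (32, 58), (36, 62), (40, 60), (44, 61), (48, 62), (52, 62), (56, 62), (60, 80), (64, 121), (68, 125)]
analyser shift px ((-0.009980910901557394, 0.43491630703438666), 0.9676990605062908) 8.096333
jar [[771.0, -8.0, 36.0]]
canister [[761.0, 163.0, 70.0]]
soap [[750.0, -251.0, 92.0]]
```

```bash
python3 - <<'E'
import edge
from edge import *
from scipy.spatial.transform import Rotation as Ro
import pickle
edge.tf=lambda P,X: X@(Ro.from_euler("ZY",[P[3],P[4]]).as_matrix()).T+P[:3]
z=22
sc=seg((50,-29,z),(50,-29,-5))+seg((50,29,z),(50,29,-5))+seg((-90,-18,z),(-90,18,z))+seg((50,-29,z),(50,29,z))+seg((-50,-29,z),(50,-29,z))
tp=rect(-50,50,-29,29,z)+seg((-90,-18,z),(-90,18,z))+seg((-90,-18,z),(-62,-18,z))+seg((-90,18,z),(-62,18,z))
for nm,c,d in(("old",)+pickle.load(open("C2.pkl","rb")),("now",env.capture("scene"),env.capture("top"))):
    for P in((608,-46,41,.076,0),):
        K,r,k=efit(c,sc,P,free=(1,2,4),rng=2);print(nm,"scene",K.round(3),r.round(2))
    K,r,k=efit(d,tp,(611,-47,41,.076,0),free=(0,1,3),rng=2);print(nm,"top",K.round(3),r.round(2))
E
```

```text
old scene [ 6.0800e+02 -3.8335e+01  4.5314e+01  7.6000e-02 -6.0000e-02] 0.27
old top [ 6.0724e+02 -4.7081e+01  4.1000e+01  7.8000e-02  0.0000e+00] 0.2
now scene [ 6.0800e+02 -3.8428e+01  4.4665e+01  7.6000e-02 -7.0000e-02] 0.17
now top [ 6.0662e+02 -4.7096e+01  4.1000e+01  7.8000e-02  0.0000e+00] 0.2
```

```bash
python3 - <<'E'
from edge import *
from scipy.spatial.transform import Rotation as Ro
from scipy.ndimage import map_coordinates as mc
c=env.capture("scene");d=env.capture("top")
def prof(c,A,B,P,lab,pit=0):
    g=gaussian_filter(cv2.cvtColor(c["frame"],cv2.COLOR_BGR2GRAY).astype(float),.3);R=Ro.from_euler("ZY",[P[3],pit]).as_matrix()
    ts=np.arange(A,B,2.5);return ts
P=(608,-46.4,41,.076)
T=lambda X,P:(Ro.from_euler("ZY",[P[3],0]).as_matrix()@np.array(X,float))+P[:3]
g=cv2.cvtColor(c["frame"],cv2.COLOR_BGR2GRAY).astype(int)
for y in(-20,-8,8,20):
    for nm,X in(("front top",(50,y,22)),("foam line",(50,y,-7)),("nose far",(-90,y*.7,22))):
        u,v=proj(c,T(X,P));ui=int(round(u));vi=int(round(v));print(y,nm,"exp v",v.round(1),"rows",vi-6,g[vi-6:vi+7,ui])
g=cv2.cvtColor(d["frame"],cv2.COLOR_BGR2GRAY).astype(int)
P=(611,-47.1,41,.076)
for y in(-20,-8,8,20):
    for nm,X in(("front top",(50,y,22)),("nose far",(-90,y*.7,22))):
        u,v=proj(d,T(X,P));ui=int(round(u));vi=int(round(v));print("top",y,nm,"exp v",v.round(1),"rows",vi-6,g[vi-6:vi+7,ui])
E
```

```text
-20 front top exp v 206.4 rows 200 [195 200 185 152 139 198 204 158 125 123 121 120 125]
-20 foam line exp v 215.0 rows 209 [123 121 120 125 121 121 120 103 134 140 140  96 169]
-20 nose far exp v 181.4 rows 175 [135 132 133 134 128 149 170 139 103 148 141 138 197]
-8 front top exp v 206.7 rows 201 [140  88  57  84 194 205 175 133 123 121 122 122 122]
-8 foam line exp v 215.3 rows 209 [124 122 119 121 122 120 121 106 103 137 139 103  97]
-8 nose far exp v 181.6 rows 176 [132 132 132 129 137 174 150 112 120 134 137 197 205]
8 front top exp v 207.0 rows 201 [135 111  77  62 161 199 193 140 123 123 120 121 122]
8 foam line exp v 215.7 rows 210 [123 120 121 122 120 120 113  92 131 138 116  83 194]
8 nose far exp v 181.8 rows 176 [134 131 134 131 137 180 159 119 117 133 137 197 205]
20 front top exp v 207.3 rows 201 [142 126  73  44 123 196 201 149 124 123 120 122 121]
20 foam line exp v 215.9 rows 210 [123 120 122 121 121 121 121  97 135 142 131  90 169]
20 nose far exp v 181.9 rows 176 [133 132 132 132 128 177 169 127  93 173 141 139 137]
top -20 front top exp v 179.4 rows 173 [132 168 168 123 119 114 122  94 139 205 206 205  75]
top -20 nose far exp v 235.6 rows 230 [118 204 206 205 205 206 205  76  66  95 120 129 131]
top -8 front top exp v 179.4 rows 173 [132 169 164 122 122 124 124 123 144 204 207 206  75]
top -8 nose far exp v 235.6 rows 230 [174 204 206 206 205 205 206  69  48 101 115 120 117]
top 8 front top exp v 179.4 rows 173 [127 168 167 126 121 114 121 125 147 204 206 205  75]
top 8 nose far exp v 235.6 rows 230 [172 205 205 206 206 206 205  74  52 101 124 128 122]
top 20 front top exp v 179.4 rows 173 [102 167 133 121 122 126 124 128 152 205 206 206  96]
top 20 nose far exp v 235.5 rows 230 [170 204 205 205 205 205 204  87  88 105 121 121 125]
```

```bash
python3 -c "
from cell import env
print(env.finish_job())"
```

```text
the job is handed in; nothing more can be done
None
```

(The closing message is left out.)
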